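Lay the air cylinders in their cradles

ROBOT

A 6-joint arm with a two-finger parallel gripper is mounted at the origin on the work surface. World frame = base frame: x ahead of the robot, y to its left, z up, the work surface at z = 0. Lengths are in m, angles in rad, forces in N, time in s.
With the tool pointing down it reaches from about 0.375 to 0.9 m from the base axis. Payload 3.1 kg.
Tool frame: the origin (TCP) lies between the finger pads; the fingertips stand 22 mm ahead of it and the grasp point (between the pads) lies 3 mm ahead of it; z points along the fingers, y is the line along which they close (so a half turn about z gives the same grasp; the last joint's range is limited). The gripper opens to 87 mm and grips with 3 to 60 N. Pads are 19 mm wide; open, the fingers measure 117 mm over their backs; the gripper's body (75 mm by 190 mm) begins 51 mm behind the grasp point.
Start: joints at [-0.178, 0.527, 1.433, -0, 1.181, -0.178], TCP at [0.625, 0, 0.245] pointing down, gripper open.
Joint ranges: [-3.08, 3.08], [-0.75, 2.2], [0.22, 2.44], [-1.43, 4.57], [0, 2.65], [-2.85, 2.85]. Speed limits (rad/s): [2.79, 2.79, 3.14, 3.14, 3.14, 3.14].

INTERFACE

Orientations are given as a unit quaternion [x, y, z, w].
In Python, from rig import get_obs, camera, get_calibration, hand_in, cut_out gives the robot as it stands.
- The arm moves only by the shell command python3 -m inch 'ROWS' [OPENING] [FORCE]. ROWS is JSON, one flat list of numbers, 6 for each row, row after row: the shift along the tool's x, y, z scaled (see below), then the turn, a rotation vector about the tool's x, y, z scaled (see below). A call has 1 to 20 rows; each row is the pose to reach, as a shift and turn from the pose commanded when the call began, along the tool's axes at that moment; what a row does not reach only later rows make up. The controller multiplies each number of a shift by 0.08 m and each number of a turn by 90 degrees. A row lasts 1/12 s, in which the tool goes at most 41.7 mm and 7.16 degrees, less where a joint would pass 70% of its speed; a pose out of reach is approached as far as the arm can. A call with a number of a shift or a turn outside -1 to 1 is refused whole. A call with a gripper value outside its range is refused whole. OPENING is the finger opening in mm, from 0 to 87, set as the call begins (- or left out, the last holds). The fingers move at their own pace and stop on an object; FORCE is the grip in N (left out, the last holds). Time passes only in rows, so rows that repeat a pose let the fingers close. It gives the time, the measured TCP pose, the force, the opening and the grip force at its end, in the units of the state.
- get_obs(): the state, without advancing time (a new reading comes with each control period).
- camera(name): name is "scene" or "side" or "wrist"; returns the picture (400x640x3 uint8, red, green, blue); there is no depth.
- get_calibration(name): a dict with "vertical_fov" (degrees; the focal length in pixels is half the picture's height over the tangent of half this angle, whatever the lens; pixels are square), "cx", "cy" (the principal point, pixels), "T" (4x4, takes a point from camera to world coordinates). Camera axes: x right, y down, z forward; pixel columns grow to the right and rows downward; lengths in m; the calibration is good to about 2 mm. A picture is of the moment at which its call begins: read the wrist's pose just before it. get_calibration takes no time and is no camera call; for the wrist camera it gives the pose at the moment of the call.
- hand_in(): hands the job in; it is judged then, once.
Trained networks look in the newest picture that a camera, given by its name, has taken for a name from the list of things; names that differ only in an ending like _2 or _b are one class to them, and where a whole thing is asked for, a point or a joint stands for the part that bears it (a point fixed in the world has none). Each returns a list of dicts, best first, with "conf" (0 to 1); they miss things now and then, are a little off and sometimes report something else, mostly with a low value. They report only what shows in the picture. A call takes as long as a camera call. They do not tell look-alikes from the thing itself.
- cut_out(camera, thing): "region" (400x640 bool, what is visible of it) and "bbox" ([left, top, right, bottom] in pixels, round what is visible of it).
The state is a dict: "time": time; "q": joint angles; "joint_velocities": joint speeds; "joint_torque": joint torques, N m; "position": TCP position; "tool_rot": TCP orientation; "ft_force": force on the tool from outside, world axes, zero at the start; "moment": the same for the moment, N m; "grip_width": finger opening in m; "grip_force": force on a finger pad.
Only numpy, scipy, OpenCV 4.12 (cv2) and the standard library are available. Lean on these libraries where they do the work, as an engineer would, in place of code of your own. Each camera call takes 0.05 s, during which the arm holds its last target. There are 200 camera calls.

TASK

Two small air cylinders stand on end under the low rail, one with its rod pushed in and one with its rod pulled out. Lay each on its side in a sloping cradle, rod end uphill and rear cap home against the low end stop: the one with the rod in goes in the short cradle, the one with the rod out in the long cradle. Set them down gently, do not push or pull the rods, and leave the motor, tin, wrench and bearing where they are.

Things in the scene. Friction and masses are not known exactly. Their poses are not given: they have to be found in the camera images.
- cyl_in_center (a point): Small round air cylinder: aluminium barrel with dark end caps, 32 mm diameter, 100 mm long, 0.2 to 0.45 kg, upright on the bench on its rear cap; 10 mm steel rod at the top end with a round head, 16 mm wide, 10 mm long. Rod pushed in: its tip is 116 to 119 mm from the rear cap's face. Point: middle of the barrel on its axis, 50 mm from both ends; z points to the rod (up at the start).
- cyl_out_center (a point): Small round air cylinder: aluminium barrel with dark end caps, 32 mm diameter, 100 mm long, 0.2 to 0.45 kg, upright on the bench on its rear cap; 10 mm steel rod at the top end with a round head, 16 mm wide, 10 mm long. Rod pulled out: its tip is 152 to 156 mm from the rear cap's face. Point: middle of the barrel on its axis, 50 mm from both ends; z points to the rod (up at the start).
- cyl_in_tip (a point): Middle of the end face of the pushed-in rod's head (on the axis).
- cyl_out_tip (a point): Middle of the end face of the pulled-out rod's head (on the axis).
- cyl_in_rod (a joint): How far this rod is out, m: 0 fully in, 0.042 fully out. It has about 8 N of seal friction and stays where it is left.
- cyl_out_rod (a joint): How far this rod is out, m: 0 fully in, 0.042 fully out. It has about 8 N of seal friction and stays where it is left.
- short_cradle: The short grey steel cradle bolted on the plate: two V saddles in line, sloping up at 20 degrees along its x, an end stop plate (6 mm thick, 44 mm wide, top 8 mm above the cylinder's axis) at the low end and a keeper plate (6 mm thick, 36 mm wide, top 2 mm above the axis) at the high end. Origin: middle of the base's underside; the base is 8 mm thick, 70 mm wide and 146 mm long.
- long_cradle: The long grey steel cradle bolted on the plate: two V saddles in line, sloping up at 20 degrees along its x, an end stop plate (6 mm thick, 44 mm wide, top 8 mm above the cylinder's axis) at the low end and a keeper plate (6 mm thick, 36 mm wide, top 2 mm above the axis) at the high end. Origin: middle of the base's underside; the base is 8 mm thick, 70 mm wide and 188 mm long.
- short_cradle_seat (a point): Short cradle. Where the middle of the barrel lies, on its axis, when fully home; 67 mm above the plate's top. x runs up the slope (where the rod must point), y level across, z square to the slope. Along x from here: stop face at -50 mm; saddles from -41 to -29 and +31 to +43 mm (46 mm wide, tops 3 mm below the axis); open for fingers between them down to 27 mm below the axis; keeper from +76 mm.
- long_cradle_seat (a point): Long cradle. Where the middle of the barrel lies, on its axis, when fully home; 67 mm above the plate's top. x runs up the slope (where the rod must point), y level across, z square to the slope. Along x from here: stop face at -50 mm; saddles from -41 to -29 and +31 to +43 mm (46 mm wide, tops 3 mm below the axis); open for fingers between them down to 27 mm below the axis; keeper from +118 mm.
- rail: Fixed low rail: 12 mm round steel bar along its y, centre 195 mm above the bench, on two 14 mm posts at y = -180 and +180 mm (feet 70 x 50 x 8 mm). Origin on the bench under the bar's middle. It runs roughly away from the robot. The cylinders stand under it (within 10 mm), 105 to 130 mm apart; the bar passes so close over them that a gripper pointing straight down cannot reach the barrels.
- plate: Fixed flat steel plate on the bench, 260 x 340 x 4 mm, on which both cradles are bolted; origin at the centre of its underside.
- motor: Bystander: small grey electric motor on its foot, body 84 mm across, about 150 mm long with the shaft (along its x), 109 mm high, on the -x side of the rail. Origin at the middle of its underside.
- tin: Bystander: plain steel tin, 66 mm diameter, 85 mm high, beyond the plate. Origin at the middle of its underside.
- wrench: Bystander: flat steel wrench lying on the bench on the +x side of the rail, roughly along it, under 12 mm thick. Origin at its middle underneath; lies along its x.
- bearing: Bystander: steel bearing ring, 52 mm outside, 22 mm bore, 16 mm high, on the robot's side of the plate. Origin at the middle of its underside.
There are look-alikes about, which are no part of the job. Leave any purple or yellow look-alike of the short_cradle alone. What is shaped like the part that bears cyl_out_center but brown or red is not meant.

How it is judged:
At the end, for the whole second after the job is handed in: Rod-in cylinder in the short cradle, rod-out one in the long, rods uphill and unmoved; barrel centre within 4 mm of the seat across and square to the slope, at most 8 mm off the end stop, axis within 0.1 rad; at rest; motor, tin, wrench, bearing within 25 mm of their starts (x of cyl_in_center in the frame of short_cradle_seat between -0.005 and 0.008 m and y of cyl_in_center in the frame of short_cradle_seat between -0.004 and 0.004 m and z of cyl_in_center in the frame of short_cradle_seat between -0.004 and 0.004 m and angle between the z axis of cyl_in_center and the x axis of short_cradle_seat, either way round below 0.1 rad and x of cyl_in_tip in the frame of short_cradle_seat above 0.05 m and x of cyl_out_center in the frame of long_cradle_seat between -0.005 and 0.008 m and y of cyl_out_center in the frame of long_cradle_seat between -0.004 and 0.004 m and z of cyl_out_center in the frame of long_cradle_seat between -0.004 and 0.004 m and angle between the z axis of cyl_out_center and the x axis of long_cradle_seat, either way round below 0.1 rad and x of cyl_out_tip in the frame of long_cradle_seat above 0.05 m and value of joint cyl_in_rod below 0.008 m and value of joint cyl_out_rod above 0.031 m and linear speed of each of cyl_in, cyl_out below 0.01 m/s and distance of each of motor, tin, wrench, bearing from where it was at the start of the episode below 0.025 m); the robot touches nothing.
It fails at once if the motor, tin, wrench or bearing is disturbed (moved over 30 mm) (distance of any of motor, tin, wrench, bearing from where it was at the start of the episode above 0.03 m).
It fails at once if the pushed-in rod is pulled out (value of joint cyl_in_rod above 0.01 m).
It fails at once if the pulled-out rod is pushed in (value of joint cyl_out_rod below 0.028 m).
It fails at once if a cylinder is dropped or rammed into a cradle (over 60 N) (contact force between any of cyl_in, cyl_out and short_cradle above 60 N or contact force between any of cyl_in, cyl_out and long_cradle above 60 N).
It also fails if it takes over 72 s, if anything falls off the work surface, if the arm or the gripper's body presses on something with over 40 N, if the wrist force passes 120 N, or if a joint passes its speed limit or range.

## Working session

There is one attempt and no reset: what is moved stays moved. The work goes in short steps, Python scripts to look and compute and a shell command to move; the robot and the scene stay as the last step left them, time stands still between calls to the robot, and variables do not carry over. Pictures are saved under pics/ and viewed, at most 10 in all, crops included, and the job is handed in when it is done.

```bash
ls; mkdir -p pics
python3 - <<'E'
from rig import *
import cv2,numpy as np
for n in ["scene","side"]:
    im=camera(n); cv2.imwrite(f"pics/{n}0.png",im[:,:,::-1])
    c=get_calibration(n); print(n,c["vertical_fov"],c["cx"],c["cy"],np.round(c["T"],3).tolist())
    for t in ["cyl_in_center","cyl_out_center","short_cradle","long_cradle","rail","motor","tin","wrench","bearing","plate"]:
        print(t,[(round(d["conf"],2),[int(v) for v in d["bbox"]]) for d in cut_out(n,t)])
print(get_obs())
E
```

```text
pics
scene 53.767076370533005 319.4580604066725 207.01505127010617 [[-0.479, 0.694, -0.537, 1.144], [0.878, 0.388, -0.281, 0.243], [0.013, -0.606, -0.795, 1.007], [0.0, 0.0, 0.0, 1.0]]
cyl_in_center [(0.7, [416, 234, 434, 254])]
cyl_out_center [(0.83, [354, 263, 373, 290]), (0.82, [378, 257, 401, 289]), (0.73, [408, 259, 428, 291])]
short_cradle [(0.9, [183, 141, 230, 179]), (0.8, [220, 175, 266, 228]), (0.62, [242, 116, 275, 154])]
long_cradle [(0.88, [282, 186, 315, 246])]
rail [(0.38, [203, 167, 331, 264]), (0.26, [415, 271, 426, 292])]
motor [(0.76, [348, 208, 395, 254])]
tin [(0.78, [241, 241, 268, 274]), (0.59, [455, 264, 470, 318])]
wrench [(0.68, [450, 263, 469, 321])]
bearing [(0.67, [291, 166, 304, 183])]
plate [(0.66, [204, 166, 332, 262])]
side 56.101182943809626 317.08275923370445 197.46669331410854 [[0.96, -0.119, 0.253, 0.259], [-0.279, -0.468, 0.839, -1.016], [0.019, -0.876, -0.482, 0.656], [0.0, 0.0, 0.0, 1.0]]
cyl_in_center [(0.74, [270, 162, 278, 187])]
cyl_out_center [(0.67, [269, 157, 279, 188]), (0.61, [301, 144, 309, 184]), (0.58, [322, 166, 337, 199]), (0.54, 
[... 433 characters left out ...]
.1, 'q': array([-1.78506288e-01,  5.27480452e-01,  1.43268153e+00, -8.34370768e-06,
        1.18138451e+00, -1.78467473e-01]), 'joint_velocities': array([ 0.00080775, -0.00016392,  0.00238747,  0.0001397 ,  0.00164142,
       -0.00218465]), 'joint_torque': array([-3.48290696e-04, -4.40032089e+01, -1.76986670e+01,  6.33832533e-02,
        5.05009596e-02, -1.00300645e-05]), 'position': array([6.24991745e-01, 2.47998266e-05, 2.44566314e-01]), 'tool_rot': array([7.07119384e-01, 7.07094177e-01, 9.99406791e-06, 2.11609977e-05]), 'ft_force': array([-0.78249163, -0.81773547, -0.04638541]), 'moment': array([-0.02425322,  0.03705881, -0.05434428]), 'grip_force': 0.0, 'grip_width': 0.08688079337573569}
```

Run:
```python
import cv2,numpy as np
a=cv2.imread("pics/scene0.png")[100:340,170:490]; cv2.imwrite("pics/scene0c.png",cv2.resize(a,(800,600),interpolation=3))
a=cv2.imread("pics/side0.png")[120:375,190:530]; cv2.imwrite("pics/side0c.png",cv2.resize(a,(800,600),interpolation=3))
```

```text
(no output)
```

View pics/scene0c.png

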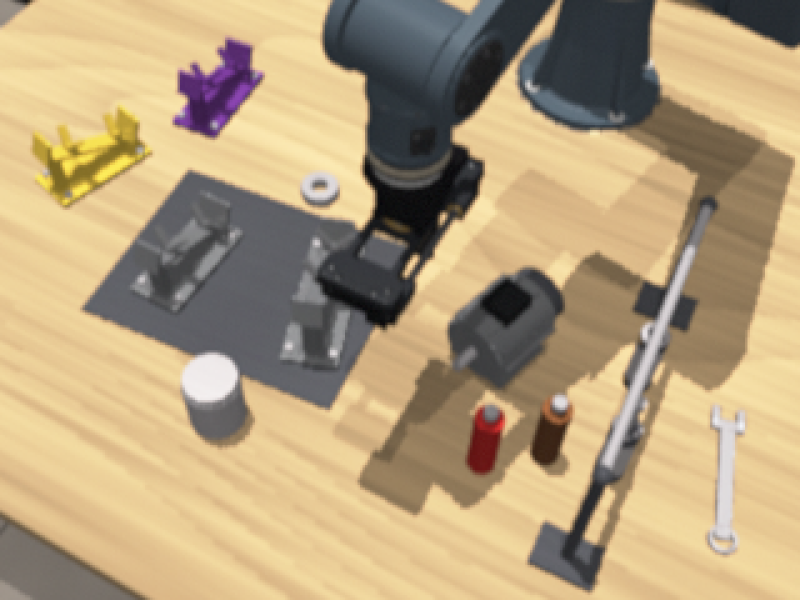

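View pics/side0c.png

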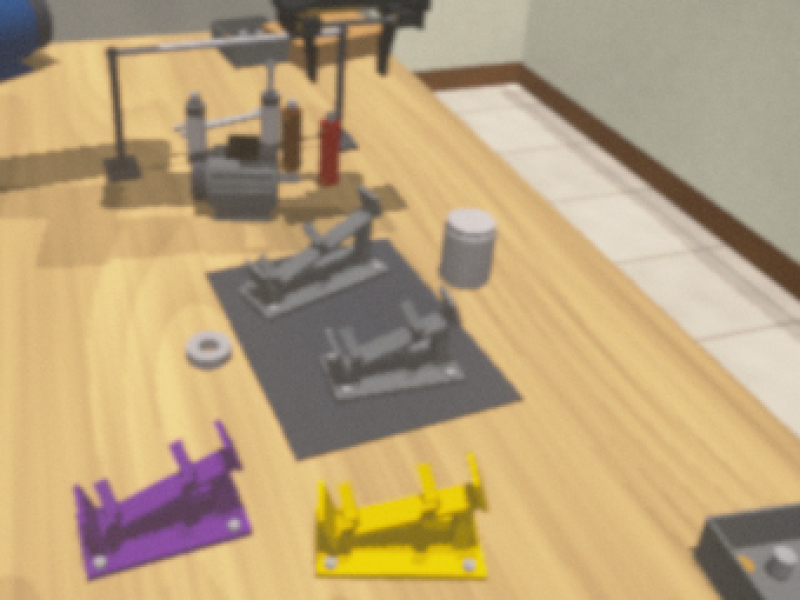

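```bash
cat > h.py <<'E'
import numpy as np,cv2
from rig import *
from scipy.spatial.transform import Rotation as R
def K(c):
    f=200/np.tan(np.radians(c["vertical_fov"]/2)); return f,c["cx"],c["cy"]
def ray(c,p):
    f,cx,cy=K(c); T=np.array(c["T"]); d=T[:3,:3]@[(p[0]-cx)/f,(p[1]-cy)/f,1]; return T[:3,3],d/np.linalg.norm(d)
def onz(c,p,z):
    o,d=ray(c,p); return o+d*(z-o[2])/d[2]
def tri(l):
    A=0;b=0
    for c,p in l:
        o,d=ray(c,p); M=np.eye(3)-np.outer(d,d); A=A+M; b=b+M@o
    x=np.linalg.solve(A,b)
    return x,[float(np.linalg.norm((np.eye(3)-np.outer(d,d))@(x-o))) for o,d in [ray(c,p) for c,p in l]]
def proj(c,X):
    f,cx,cy=K(c); T=np.array(c["T"]); v=T[:3,:3].T@(np.array(X)-T[:3,3]); return np.array([cx+f*v[0]/v[2],cy+f*v[1]/v[2]])
E
python3 - <<'E'
from h import *
S=get_calibration("scene");D=get_calibration("side");W=get_calibration("wrist")
np.set_printoptions(precision=3,suppress=True)
s=lambda x,y:(170+x/2.5,100+y/2.5)
d=lambda x,y:(190+x*.425,120+y*.425)
def P(n,a,b): print(n,*tri([(S,s(*a)),(D,d(*b))]))
P("in tip",(648,325),(195,93)); P("out tip",(640,405),(270,62))
P("rail near",(707,203),(112,52));P("rail far",(605,470),(343,27))
for n,p in dict(motor=(245,210),brown=(291,168),red=(330,183),tin=(467,285),footnear=(122,170),).items(): print(n,onz(D,d(*p),0))
print("foot far",onz(S,s(567,553),0),"near",onz(S,s(665,305),0),"wrench",onz(S,s(728,410),0),onz(S,s(722,545),0))
print("motor shaft end",onz(S,s(465,358),0.06),"bearing",onz(D,d(209,352),0))
print("plate",[onz(D,d(*p),0.004) for p in [(207,270),(393,240),(522,400),(298,460)]])
print("long base",[onz(D,d(*p),0.012) for p in [(240,290),(272,315),(387,267)]],[onz(S,s(*p),0.012) for p in [(283,358),(340,365)]])
print("short base",[onz(D,d(*p),0.012) for p in [(322,365),(340,397),(465,378)]],[onz(S,s(*p),0.012) for p in [(132,293),(180,308),(242,233)]])
print("wrist",W)
E
```

```text
in tip [0.466 0.228 0.119] [0.0010913463207336215, 0.0010913463207335968]
out tip [0.589 0.252 0.151] [0.0014579864762152886, 0.0014579864762153544]
rail near [0.344 0.232 0.197] [0.002563999059949536, 0.0025639990599494733]
rail far [0.703 0.245 0.203] [0.003854112984580308, 0.0038541129845805033]
motor [0.504 0.064 0.   ]
brown [0.604 0.173 0.   ]
red [0.649 0.11  0.   ]
tin [ 0.736 -0.19   0.   ]
footnear [0.345 0.231 0.   ]
foot far [0.696 0.246 0.   ] near [0.337 0.234 0.   ] wrench [0.445 0.347 0.   ] [0.608 0.388 0.   ]
motor shaft end [0.566 0.06  0.06 ] bearing [ 0.392 -0.235  0.   ]
plate [array([ 0.42 , -0.079,  0.004]), array([ 0.68 , -0.072,  0.004]), array([ 0.697, -0.402,  0.004]), array([ 0.444, -0.421,  0.004])]
long base [array([ 0.449, -0.143,  0.012]), array([ 0.475, -0.202,  0.012]), array([ 0.644, -0.142,  0.012])] [array([ 0.642, -0.138,  0.012]), array([ 0.618, -0.074,  0.012])]
short base [array([ 0.505, -0.303,  0.012]), array([ 0.508, -0.356,  0.012]), array([ 0.649, -0.363,  0.012])] [array([ 0.652, -0.351,  0.012]), array([ 0.642, -0.286,  0.012]), array([ 0.505, -0.285,  0.012])]
wrist {'vertical_fov': 69.36433396461511, 'cx': 321.882173838073, 'cy': 197.62497902168616, 'T': array([[ 1.   , -0.   ,  0.   ,  0.625],
       [-0.   , -0.953, -0.302,  0.084],
       [ 0.   ,  0.302, -0.953,  0.384],
       [ 0.   ,  0.   ,  0.   ,  1.   ]])}
```

Look-alikes for the cylinders: brown (scene 391,271), red (364,276), silver rod-in (429,244) and silver rod-out (418,275). For the cradles: yellow (206,160), purple (258,135), grey short (243,202) and grey long (298,216). I pick the silver and grey ones. I'll raise the arm and move over to the cylinders' +y side.

```bash
I="python3 -m inch"
$I '[0.5,-0.5,-0.5,0,0,0, 1,-1,-1,0,0,0, 1,-1,-1,0,0,0, 1,-1,-1,0,0,0, 1,-1,-1,0,0,0]' 87 20
$I '[0.5,-0.5,-0.5,0,0,0, 1,-1,-1,0,0,0, 1,-1,-1,0,0,0, 1,-1,-1,0,0,0, 1,-1,-1,0,0,0]'
$I '[0.5,0,0,0,0,0, 1,0,0,0,0,0, 1,0,0,0,0,0]'
$I '[0.5,0,0,0,0,0, 1,0,0,0,0,0, 1,0,0,0,0,0]'
$I '[0.5,0,0,0,0,0, 1,0,0,0,0,0, 1,0,0,0,0,0, 1,0,0,0,0,0]'
python3 -c "
from h import *
print(get_obs()['q'].round(3))"
$I '[0,0,0,0,-0.07,0, 0,0,0,0,-0.14,0, 0,0,0,0,-0.21,0, 0,0,0,0,-0.28,0, 0,0,0,0,-0.35,0, 0,0,0,0,-0.42,0, 0,0,0,0,-0.49,0, 0,0,0,0,-0.55,0, 0,0,0,0,-0.55,0, 0,0,0,0,-0.55,0]'
python3 -c "
from h import *
o=get_obs();print(o['q'].round(3),R.from_quat(o['tool_rot']).as_matrix().round(3).tolist())
cv2.imwrite('pics/w1.png',camera('wrist')[:,:,::-1]); print(get_calibration('wrist'))
for t in ['cyl_in_center','cyl_out_center','rail']: print(t,[(round(d['conf'],2),d['bbox']) for d in cut_out('wrist',t)])"
```

```text
time: 1.52
position: [0.5442, 0.082, 0.3274]
tool_rot: [0.706, 0.708, 0.002, 0.002]
ft_force: [0.2, -0.3, -0.7]
grip_width: 0.0869
grip_force: 0.0
time: 1.93
position: [0.4652, 0.161, 0.4063]
tool_rot: [0.706, 0.708, 0.002, 0.002]
ft_force: [0.1, -0.2, 0.6]
grip_width: 0.0868
grip_force: 0.0
time: 2.18
position: [0.4663, 0.2438, 0.4024]
tool_rot: [0.706, 0.708, 0.001, -0.001]
ft_force: [0.0, -1.2, -0.5]
grip_width: 0.0868
grip_force: 0.0
time: 2.43
position: [0.4665, 0.3241, 0.4017]
tool_rot: [0.706, 0.708, 0.0, -0.001]
ft_force: [1.1, -0.5, -0.2]
grip_width: 0.0869
grip_force: 0.0
time: 2.77
position: [0.4663, 0.4001, 0.4015]
tool_rot: [0.707, 0.708, -0.002, 0.0]
ft_force: [-0.0, -1.4, -1.1]
grip_width: 0.087
grip_force: 0.0
[ 5.280e-01  3.840e-01  1.239e+00 -1.000e-03  1.522e+00  5.270e-01]
time: 3.6
position: [0.4661, 0.3989, 0.402]
tool_rot: [0.642, 0.642, -0.298, 0.295]
ft_force: [0.0, 0.1, 0.6]
grip_width: 0.0874
grip_force: 0.0
[ 0.777  0.702  0.929 -0.673  2.09   0.611] [[-0.002, 1.0, -0.003], [0.648, -0.001, -0.762], [-0.762, -0.004, -0.648]]
{'vertical_fov': 69.36433396461511, 'cx': 321.882173838073, 'cy': 197.62497902168616, 'T': array([[ 9.99997396e-01,  1.92504533e-04, -2.27399135e-03,
         4.66617464e-01],
       [-2.01932459e-03, -3.89587784e-01, -9.20987123e-01,
         5.59746258e-01],
       [-1.06321345e-03,  9.20989317e-01, -3.89586381e-01,
         4.30377014e-01],
       [ 0.00000000e+00,  0.00000000e+00,  0.00000000e+00,
         1.00000000e+00]])}
cyl_in_center [(0.64, [310.9, 17.1, 332.5, 86.9])]
cyl_out_center [(0.83, [410.0, 76.9, 431.7, 136.9]), (0.72, [389.6, 54.8, 417.6, 114.3]), (0.59, [390.8, 15.2, 421.3, 106.2])]
rail [(0.57, [222.6, 0.0, 509.2, 139.5])]
```

View pics/w1.png

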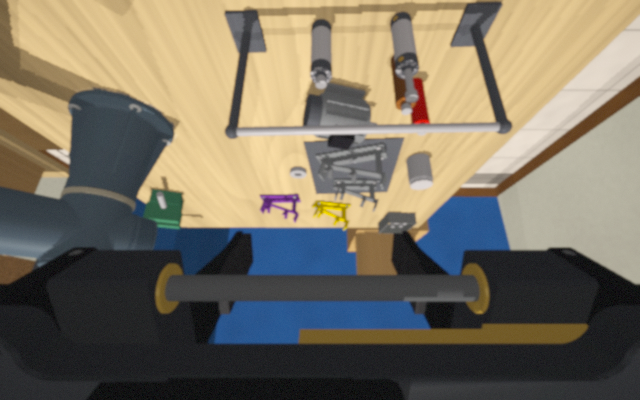

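The wrist view (inverted) shows the silver rod-in cylinder at x≈321, with its cap at y≈20 and tip at y≈84. The silver rod-out cylinder runs from (402,14) to its tip at about (410,105), with brown and red behind it. Both stand clear on the +y side, so I'll refine their positions and lower.

```bash
cp h.py h2.py
python3 - <<'E'
from h import *
np.set_printoptions(precision=4,suppress=True)
W=get_calibration("wrist")
im=cv2.imread("pics/w1.png")[0:150,220:520]; cv2.imwrite("pics/w1c.png",cv2.resize(im,(800,400),interpolation=cv2.INTER_CUBIC))
for t in ["cyl_in_center","cyl_out_center"]:
  for d in cut_out("wrist",t):
    r=d["region"]; ys,xs=np.nonzero(r); print(t,d["bbox"])
    for y in range(ys.min(),ys.max()+1,12): c=xs[ys==y]; print(y,c.min(),c.max(),end="; ")
    print(onz(W,(np.median(xs[ys<ys.min()+8]),ys.min()),0))
E
```

```text
cyl_in_center [310.9, 17.1, 332.5, 86.9]
19 316 324; 31 311 330; 43 311 330; 55 310 330; 67 310 331; 79 311 330; [0.4635 0.2541 0.    ]
cyl_out_center [410.0, 76.9, 431.7, 136.9]
76 415 417; 88 414 423; 100 416 425; 112 410 427; Traceback (most recent call last):
  File "<stdin>", line 8, in <module>
    return umr_minimum(a, axis, None, out, keepdims, initial, where)
ValueError: zero-size array to reduction operation minimum which has no identity
```

View pics/w1c.png

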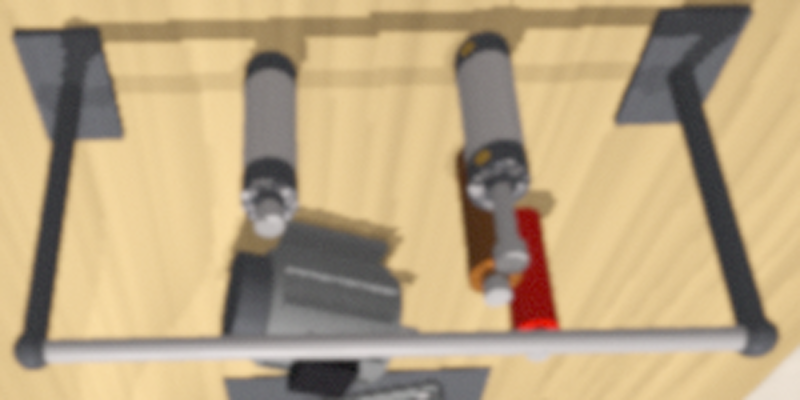

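```bash
I="python3 -m inch"
# world down 0.08 at constant y: tool x comp +0.061, z comp +0.052
$I '[0.38,0,0.32,0,0,0, 0.76,0,0.65,0,0,0, 0.76,0,0.65,0,0,0, 0.76,0,0.65,0,0,0]'
$I '[0.38,0,0.32,0,0,0, 0.76,0,0.65,0,0,0, 0.76,0,0.65,0,0,0, 0.76,0,0.65,0,0,0]'
$I '[0.38,0,0.32,0,0,0, 0.76,0,0.65,0,0,0, 0.76,0,0.65,0,0,0, 0.76,0,0.65,0,0,0]'
python3 -c "
from h import *
print(get_obs()['q'].round(3))"
```

```text
time: 4.23
position: [0.4645, 0.399, 0.3238]
tool_rot: [0.641, 0.642, -0.298, 0.296]
ft_force: [0.5, -0.5, 0.5]
grip_width: 0.0866
grip_force: 0.0
time: 4.57
position: [0.4652, 0.3997, 0.2457]
tool_rot: [0.642, 0.642, -0.297, 0.297]
ft_force: [0.2, 0.1, 0.6]
grip_width: 0.0872
grip_force: 0.0
time: 4.9
position: [0.4655, 0.3999, 0.1664]
tool_rot: [0.642, 0.642, -0.297, 0.297]
ft_force: [-0.5, -0.2, 1.1]
grip_width: 0.0868
grip_force: 0.0
[ 0.779  0.92   1.126 -0.584  1.752  0.872]
```

Run:
```python
from h import *
np.set_printoptions(precision=4,suppress=True)
D=get_calibration("side");S=get_calibration("scene");W=get_calibration("wrist")
W["T"]=np.array([[ 9.99997396e-01,1.92504533e-04,-2.27399135e-03,4.66617464e-01],[-2.01932459e-03,-3.89587784e-01,-9.20987123e-01,5.59746258e-01],[-1.06321345e-03,9.20989317e-01,-3.89586381e-01,4.30377014e-01]])
d=lambda x,y:(190+x*.425,120+y*.425); s=lambda x,y:(170+x/2.5,100+y/2.5)
w=lambda x,y:(220+x*.375,y*.375)
for n,b,t,dd,ss in [("in",(271,53),(268,226),(195,95),(648,325)),("out",(483,33),(512,258),(270,63),(640,405))]:
    e=onz(W,w(*b),0); print(n,"base edge",e,"axis y~",e[1]-.016,"tip",*tri([(W,w(*t)),(D,d(*dd))]),*tri([(W,w(*t)),(D,d(*dd)),(S,s(*ss))]))
print(get_calibration("wrist")["T"][:3,3])
im=camera("wrist"); cv2.imwrite("pics/w2.png",im[:,:,::-1])
for t in ["cyl_in_center","cyl_out_center"]: print([(round(q["conf"],2),np.array(q["bbox"])) for q in cut_out("wrist",t)])
```

```text
in base edge [0.4651 0.253  0.    ] axis y~ 0.2369886451434513 tip [0.4647 0.2344 0.1136] [0.0010910952754907245, 0.0010910952754907665] [0.4641 0.2303 0.1136] [0.0030558786280774027, 0.0020374367747061145, 0.0027576741397504784]
out base edge [0.5859 0.2648 0.    ] axis y~ 0.24875452185156638 tip [0.589  0.2493 0.1494] [8.359117516061314e-05, 8.359117516065407e-05] [0.5882 0.2515 0.1502] [0.0008123539927008998, 0.001991460392059877, 0.0019754579376624957]
[0.4657 0.561  0.1927]
[(0.56, array([304.5, 147.8, 333.6, 244.7]))]
[(0.69, array([405.2, 176. , 430.6, 255.8])), (0.6, array([405.8, 145.3, 447.5, 267.9])), (0.59, array([434.7, 228.6, 452.4, 264.3])), (0.58, array([425.2, 228.2, 442. , 266.3]))]
```

View pics/w2.png

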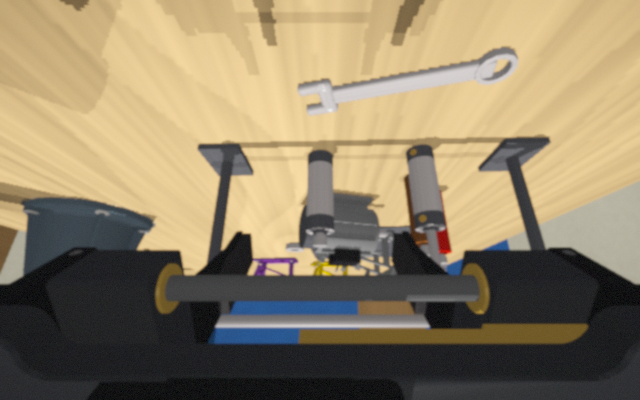

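The wrist view shows rod-in at (320,150–245), rod-out at (425,147–265), and the wrench nearer at y≈80–110. Everything is consistent, so I'll go in along the tool axis and grip rod-in.

```bash
I="python3 -m inch"
$I '[-0.1,0,0.35,0,0,0, -0.22,-0.01,0.7,0,0,0, -0.22,-0.01,1,0,0,0, -0.22,-0.01,1,0,0,0]'
$I '[0,0,0.25,0,0,0, 0,0,0.5,0,0,0, 0,0,0.75,0,0,0, 0,0,1,0,0,0, 0,0,1,0,0,0]'
$I '[0,0,0.15,0,0,0, 0,0,0.3,0,0,0, 0,0,0.45,0,0,0, 0,0,0.5,0,0,0, 0,0,0.5,0,0,0, 0,0,0.5,0,0,0]'
python3 -c "
from h import *
o=get_obs();print(o['q'].round(3),o['position'],o['ft_force'])
cv2.imwrite('pics/w3.png',camera('wrist')[:,:,::-1])"
```

```text
time: 5.38
position: [0.464, 0.3245, 0.1275]
tool_rot: [0.643, 0.641, -0.297, 0.296]
ft_force: [-0.5, -0.5, -0.5]
grip_width: 0.0873
grip_force: 0.0
time: 5.8
position: [0.4645, 0.2654, 0.0749]
tool_rot: [0.643, 0.641, -0.297, 0.296]
ft_force: [-1.1, -0.4, -0.4]
grip_width: 0.0869
grip_force: 0.0
time: 6.3
position: [0.4643, 0.2363, 0.048]
tool_rot: [0.642, 0.642, -0.296, 0.296]
ft_force: [-0.4, 0.1, -0.9]
grip_width: 0.0868
grip_force: 0.0
[ 0.6    0.964  1.504 -0.703  1.329  1.012] [0.46428944 0.23632895 0.04796587] [-0.42275513  0.13500913 -0.90789958]
```

View pics/w3.png

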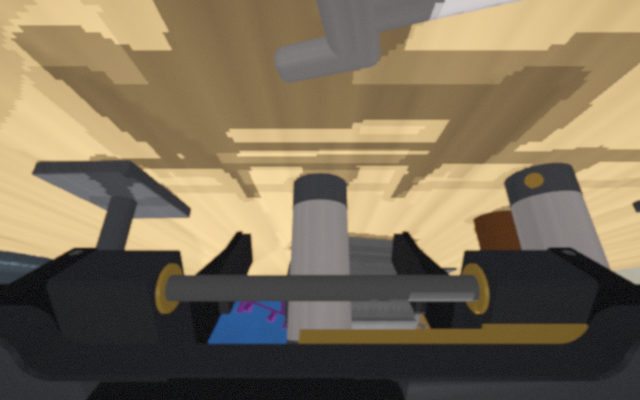

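The barrel stands at x≈294–347, between the open fingers (230 and 410), and its rear cap's lower edge is at y≈175. Now I'll close on it.

```bash
I="python3 -m inch"
python3 -c "
from h import *
W=get_calibration('wrist'); e=onz(W,(320.5,175),0); print(e,'axis y',e[1]-.016)"
$I '[0,0,0,0,0,0, 0,0,0,0,0,0, 0,0,0,0,0,0, 0,0,0,0,0,0, 0,0,0,0,0,0, 0,0,0,0,0,0, 0,0,0,0,0,0, 0,0,0,0,0,0, 0,0,0,0,0,0, 0,0,0,0,0,0]' 0 40
```

```text
[0.4638663  0.25342933 0.        ] axis y 0.2374293300097105
time: 7.18
position: [0.4638, 0.2362, 0.048]
tool_rot: [0.642, 0.642, -0.296, 0.296]
ft_force: [-0.6, -0.2, 1.5]
grip_width: 0.0304
grip_force: 39.9
```

Gripped: 30.4 mm opening at 40 N. I'll retract along the tool axis, rise, and look at the scene with the arm clear of the cradles.

```bash
I="python3 -m inch"
$I '[0,0,-0.1,0,0,0, 0,0,-0.3,0,0,0, 0,0,-0.55,0,0,0, 0,0,-0.8,0,0,0, 0,0,-1,0,0,0]'
$I '[0,0,-0.3,0,0,0, 0,0,-0.6,0,0,0, 0,0,-0.9,0,0,0, 0,0,-1,0,0,0]'
$I '[-0.25,0,-0.25,0,0,0, -0.5,0,-0.5,0,0,0, -0.75,0,-0.75,0,0,0, -1,0,-1,0,0,0, -1,0,-1,0,0,0]'
cat >> h.py <<'E'
def rotmat(psi,tilt=110.4):
    p,e=np.radians([psi,tilt]); c,s=np.cos(e),np.sin(e)
    z=np.array([c*np.cos(p),c*np.sin(p),-s]); x=np.array([-s*np.cos(p),-s*np.sin(p),-c]); return np.array([x,np.cross(z,x),z]).T
def plan(P,M=None):
    o=get_obs(); A=R.from_quat(o["tool_rot"]).as_matrix(); M=A if M is None else M
    print("shift",np.round(A.T@(np.array(P)-o["position"])/.08,3),"turn",np.round(np.degrees(R.from_matrix(A.T@M).as_rotvec())/90,3),"at",o["position"].round(4))
E
python3 - <<'E'
from h import *
plan([.5,.1,.38],rotmat(10)); print(get_obs()["q"].round(3))
for n in ["scene","side"]:
    im=camera(n)[:,:,::-1]; cv2.imwrite(f"pics/{n}1.png",im)
    for t in ["short_cradle","long_cradle"]: print(n,t,[(round(d["conf"],2),np.array(d["bbox"]).astype(int)) for d in cut_out(n,t)])
a=cv2.imread("pics/scene1.png")[150:260,205:345]; b=cv2.imread("pics/side1.png")[190:310,275:415]
c=np.zeros((600,800,3),np.uint8); c[:600]=0
A=cv2.resize(a,(400,314),interpolation=2);B=cv2.resize(b,(400,343),interpolation=2)
c[:314,:400]=A;c[:343,400:]=B; cv2.imwrite("pics/crad.png",cv2.resize(c[:343],(800,343)))
E
```

```text
time: 7.6
position: [0.4643, 0.2989, 0.1005]
tool_rot: [0.642, 0.643, -0.295, 0.296]
ft_force: [1.1, -0.3, -2.3]
grip_width: 0.0302
grip_force: 39.9
time: 7.93
position: [0.4649, 0.3616, 0.1539]
tool_rot: [0.643, 0.643, -0.293, 0.296]
ft_force: [0.9, 1.8, -2.4]
grip_width: 0.0303
grip_force: 39.9
time: 8.35
position: [0.4657, 0.3682, 0.2701]
tool_rot: [0.644, 0.642, -0.292, 0.297]
ft_force: [0.1, 0.5, -1.1]
grip_width: 0.0306
grip_force: 39.9
shift [-3.228  0.44   1.642] turn [-0.286  0.562 -1.13 ] at [0.4657 0.3682 0.2701]
[ 0.749  0.767  1.155 -0.616  1.828  0.784]
scene short_cradle [(0.93, array([242, 115, 277, 153])), (0.92, array([182, 139, 234, 182])), (0.61, array([221, 176, 265, 224]))]
scene long_cradle [(0.6, array([280, 188, 314, 245])), (0.15, array([221, 178, 265, 224]))]
side short_cradle [(0.82, array([221, 296, 297, 367])), (0.68, array([325, 239, 388, 290])), (0.61, array([323, 315, 397, 365]))]
side long_cradle [(0.88, array([290, 197, 354, 256])), (0.34, array([264, 165, 306, 175])), (0.16, array([271, 260, 288, 276]))]
```

```bash
I="python3 -m inch"
$I '[-0.1,0,-0.05,-0.016,0.032,-0.065, -0.2,0,-0.1,-0.032,0.064,-0.13, -0.3,0,-0.15,-0.048,0.096,-0.19, -0.4,0,-0.2,-0.064,0.128,-0.25, -0.5,0,-0.25,-0.08,0.16,-0.315, -0.6,0,-0.3,-0.096,0.192,-0.38, -0.7,0,-0.35,-0.112,0.22,-0.44, -0.8,0,-0.4,-0.128,0.25,-0.505, -0.92,0,-0.46,-0.143,0.281,-0.565, -0.92,0,-0.46,-0.143,0.281,-0.565, -0.92,0,-0.46,-0.143,0.281,-0.565]'
python3 -c "
from h import *
plan([.5,.1,.40],rotmat(10)); print(get_obs()['q'].round(3))"
```

```text
time: 9.57
position: [0.4643, 0.3462, 0.3441]
tool_rot: [0.321, 0.927, -0.18, 0.066]
ft_force: [0.3, -0.2, -2.8]
grip_width: 0.0306
grip_force: 39.8
shift [-2.275 -2.173  0.517] turn [-0.148  0.277 -0.568] at [0.4643 0.3462 0.3441]
[ 0.603  0.487  1.277 -0.32   1.597 -0.275]
```

```bash
I="python3 -m inch"
$I '[-0.1,-0.1,0,-0.016,0.032,-0.065, -0.2,-0.2,0,-0.032,0.064,-0.13, -0.3,-0.3,0,-0.048,0.096,-0.19, -0.4,-0.4,0,-0.064,0.128,-0.25, -0.5,-0.5,0,-0.08,0.16,-0.315, -0.6,-0.6,0,-0.096,0.192,-0.38, -0.7,-0.7,0,-0.112,0.22,-0.44, -0.8,-0.8,0,-0.128,0.25,-0.505, -1,-1,0.1,-0.148,0.277,-0.568, -1,-1,0.1,-0.148,0.277,-0.568, -1,-1,0.1,-0.148,0.277,-0.568]'
python3 -c "
from h import *
plan([.5,-.1,.40],rotmat(10)); print(get_obs()['q'].round(3))"
```

```text
time: 10.48
position: [0.4782, 0.239, 0.3772]
tool_rot: [-0.086, 0.98, -0.017, -0.179]
ft_force: [-0.7, 0.4, -3.1]
grip_width: 0.0306
grip_force: 39.7
shift [ 0.535 -4.221 -0.094] turn [-0.001 -0.003 -0.   ] at [0.4782 0.239  0.3772]
[ 0.242  0.436  1.267  0.023  1.799 -1.502]
```

```bash
I="python3 -m inch"
$I '[0,-0.3,0,0,0,0, 0,-0.7,0,0,0,0, 0,-1,0,0,0,0]'
$I '[0,-0.5,0,0,0,0, 0,-1,0,0,0,0]'
$I '[0,-0.5,0,0,0,0, 0,-1,0,0,0,0]'
$I '[0,-0.5,0.1,0,0,0, 0.4,-1,0.2,0,0,0, 0.4,-1,0.3,0,0,0]'
$I '[0,-0.4,0.1,0,0,0, 0.4,-0.8,0.2,0,0,0, 0.4,-1,0.3,0,0,0, 0.4,-1,0.3,0,0,0, 0.4,-1,0.3,0,0,0, 0.4,-1,0.3,0,0,0]'
python3 - <<'E'
from h import *
o=get_obs();print(o["q"].round(3),o["position"])
W=get_calibration("wrist"); im=camera("wrist")[:,:,::-1]; cv2.imwrite("pics/w4.png",im)
np.save("w4T.npy",W["T"])
for t in ["short_cradle","long_cradle"]: print(t,[(round(d["conf"],2),np.array(d["bbox"]).astype(int)) for d in cut_out("wrist",t)])
E
```

```text
time: 10.73
position: [0.4917, 0.1611, 0.3781]
tool_rot: [-0.088, 0.98, -0.017, -0.178]
ft_force: [0.1, 0.0, -1.7]
grip_width: 0.0304
grip_force: 39.7
time: 10.9
position: [0.5059, 0.0831, 0.3782]
tool_rot: [-0.089, 0.98, -0.016, -0.178]
ft_force: [0.1, 0.2, -3.0]
grip_width: 0.0305
grip_force: 39.7
time: 11.07
position: [0.5204, 0.0037, 0.3781]
tool_rot: [-0.088, 0.98, -0.016, -0.178]
ft_force: [0.2, 1.1, -2.1]
grip_width: 0.0302
grip_force: 39.7
time: 11.32
position: [0.4964, -0.0855, 0.3674]
tool_rot: [-0.085, 0.98, -0.017, -0.178]
ft_force: [0.9, 1.0, -2.3]
grip_width: 0.0304
grip_force: 39.8
time: 11.82
position: [0.4739, -0.1658, 0.3558]
tool_rot: [-0.088, 0.98, -0.015, -0.177]
ft_force: [-0.2, -0.2, -2.3]
grip_width: 0.0307
grip_force: 39.8
[-0.443  0.389  1.402 -0.205  1.645 -2.179] [ 0.47391243 -0.16581087  0.35578304]
short_cradle [(0.96, array([125,  49, 202, 149])), (0.91, array([205, 225, 249, 246])), (0.63, array([ 40, 162, 152, 253]))]
long_cradle []
```

View pics/w4.png

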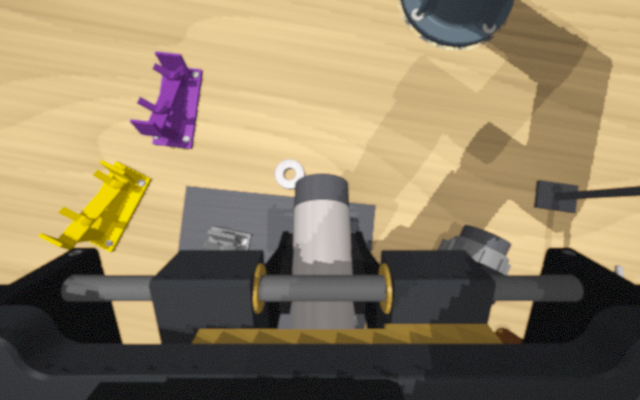

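The held cylinder and gripper hide the cradles in this view, and only the short one's low end shows at (228,237). I'll move to +x and look back.

```bash
I="python3 -m inch"
$I '[-0.4,-0.15,-0.1,0,0,0, -0.8,-0.3,-0.2,0,0,0]'
$I '[-0.4,-0.15,-0.1,0,0,0, -0.8,-0.3,-0.2,0,0,0]'
$I '[-0.4,-0.15,-0.1,0,0,0, -0.8,-0.3,-0.2,0,0,0]'
$I '[-0.4,-0.15,-0.1,0,0,0, -0.8,-0.3,-0.2,0,0,0, -0.8,-0.3,-0.2,0,0,0, -0.8,-0.3,-0.2,0,0,0, -0.8,-0.3,-0.2,0,0,0, -0.8,-0.3,-0.2,0,0,0]'
python3 - <<'E'
from h import *
o=get_obs();print(o["q"].round(3),o["position"])
W=get_calibration("wrist"); im=camera("wrist")[:,:,::-1]; cv2.imwrite("pics/w5.png",im)
np.save("w5T.npy",W["T"])
cv2.imwrite("pics/w5c.png",cv2.resize(im[:270,120:480],(800,600),interpolation=2))
for t in ["short_cradle","long_cradle"]: print(t,[(round(d["conf"],2),np.array(d["bbox"]).astype(int)) for d in cut_out("wrist",t)])
E
```

```text
time: 12.13
position: [0.5423, -0.1775, 0.3498]
tool_rot: [-0.089, 0.98, -0.015, -0.177]
ft_force: [1.0, -0.9, -1.8]
grip_width: 0.0303
grip_force: 39.8
time: 12.3
position: [0.613, -0.1899, 0.3419]
tool_rot: [-0.089, 0.98, -0.016, -0.177]
ft_force: [-0.3, -0.8, -1.3]
grip_width: 0.0302
grip_force: 39.8
time: 12.47
position: [0.6819, -0.2017, 0.334]
tool_rot: [-0.089, 0.98, -0.016, -0.177]
ft_force: [0.4, -0.7, -3.4]
grip_width: 0.03
grip_force: 39.8
time: 12.97
position: [0.7482, -0.214, 0.3283]
tool_rot: [-0.088, 0.98, -0.016, -0.177]
ft_force: [-0.1, 0.2, -2.0]
grip_width: 0.0303
grip_force: 39.8
[-0.357  0.888  0.525 -0.2    2.031 -2.169] [ 0.74824543 -0.21402545  0.32832535]
short_cradle [(0.62, array([248,  59, 304, 160])), (0.57, array([102,   0, 203, 101])), (0.45, array([224,  34, 435, 202]))]
long_cradle [(0.62, array([357,  50, 426, 174]))]
```

View pics/w5c.png

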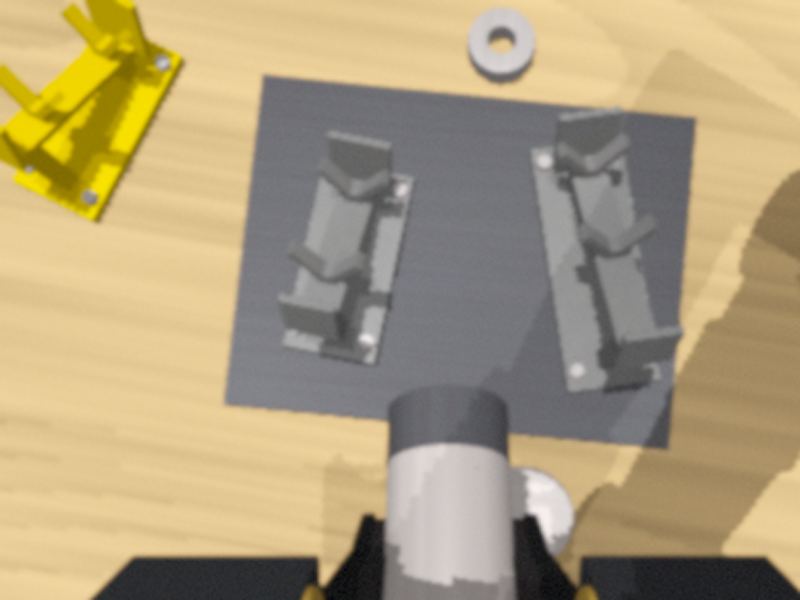

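The wrist crop shows both grey cradles clearly. The short one has its stop at about (360,138) and keeper at about (312,300). The long one has its stop at about (590,115) and keeper at about (645,336). Both run uphill toward the bottom of the image (+x). Next I'll fit poses.

```bash
cat > fit.py <<'E'
from h import *
from scipy.optimize import least_squares
np.set_printoptions(precision=4,suppress=True)
W=get_calibration("wrist"); W["T"]=np.load("w5T.npy")
w=lambda p:np.array([120+p[0]*.45,p[1]*.45])
def frame(psi):
    u=np.array([np.cos(psi)*np.cos(.349),np.sin(psi)*np.cos(.349),np.sin(.349)]); v=np.array([-np.sin(psi),np.cos(psi),0]); return u,v,np.cross(u,v)
C={"short":(.146,.076,dict(base=[(-1,1,412,178),(1,1,376,362),(1,-1,285,345)],stop=[(-1,328,132),(1,392,144)],keep=[(-1,280,293),(1,343,308)])),
   "long":(.188,.118,dict(base=[(-1,-1,531,150),(1,-1,570,390)],stop=[(-1,556,122),(1,622,108)],keep=[(-1,610,345),(1,680,327)]))}
for n,(L,kx,f) in C.items():
    def res(p,full=False):
        bx,by,psi,sx,sz=p; r=[]
        c,s=np.cos(psi),np.sin(psi)
        for i,j,a,b in f["base"]:
            X=[bx+c*i*L/2-s*j*.035,by+s*i*L/2+c*j*.035,.012]; r+=list(proj(W,X)-w((a,b)))
        u,v,ww=frame(psi); S=np.array([bx+c*sx,by+s*sx,sz])
        for j,a,b in f["stop"]: r+=list(proj(W,S-.055*u+j*.022*v+.008*ww)-w((a,b)))
        for j,a,b in f["keep"]: r+=list(proj(W,S+(kx+.001)*u+j*.018*v+.002*ww)-w((a,b)))
        return np.array(r)
    for free in (1,0):
        g=(lambda p:res(p)) if free else (lambda p:np.r_[res(p),(p[4]-.071)*1e5])
        q=least_squares(g,[.56,-.2,0,0,.071]).x
        print(n,"base",q[:2],"yaw",np.degrees(q[2]),"seat",[q[0]+np.cos(q[2])*q[3],q[1]+np.sin(q[2])*q[3],q[4]],"off",q[3],"res px",res(q).round(1))
E
python3 fit.py
```

```text
short base [ 0.5772 -0.3202] yaw -0.6582617870053942 seat [np.float64(0.5599107867323616), np.float64(-0.3200303061656399), np.float64(0.06847185977562921)] off -0.01731865721355371 res px [ 0.8 -1.1  0.1  0.7 -0.3  0.4  0.2 -0.1 -0.3 -0.1  1.1  1.  -1.5 -0.9]
short base [ 0.5772 -0.3198] yaw -0.6854583768386437 seat [np.float64(0.5607737259280257), np.float64(-0.31961945596641844), np.float64(0.07099997911772238)] off -0.016459755488650984 res px [ 1.  -1.   0.3  0.8 -0.1  0.5  0.1 -0.4 -0.3 -0.4  0.8  1.1 -1.6 -0.7]
long base [ 0.5466 -0.1391] yaw 17.92153534771569 seat [np.float64(0.5123486925451813), np.float64(-0.1502020802988593), np.float64(0.06497266167209122)] off -0.03602219223063494 res px [-0.4 -0.8 -2.1  1.1  0.5 -0.6 -1.   2.   3.6 -3.  -1.1  1.5]
long base [ 0.5471 -0.1405] yaw 17.829344940700047 seat [np.float64(0.514601107937403), np.float64(-0.1509242415818529), np.float64(0.07099992723891237)] off -0.034167372433270164 res px [-1.2 -0.7 -3.1  1.3  0.5 -1.4 -0.6  1.2  3.9 -2.4 -0.4  2.1]
```

```bash
cat >> h.py <<'E'
SEAT={"short":([.5605,-.3198,.0705],-.7),"long":([.5146,-.1505,.0705],17.9)}
def place(n,along,up,lat=0,rt=None,ct=None):
    """tool pose that puts the held cylinder's centre at (along,lat,up) in the seat frame"""
    S,psi=SEAT[n]; psi=np.radians(psi); a=np.radians(20)
    u=np.array([np.cos(psi)*np.cos(a),np.sin(psi)*np.cos(a),np.sin(a)]); v=np.array([-np.sin(psi),np.cos(psi),0]); w=np.cross(u,v)
    rt=rt/np.linalg.norm(rt); y=np.array([0,1.,0]); y-=rt*(y@rt); y/=np.linalg.norm(y)
    M=np.array([u,v,w]).T@np.array([rt,y,np.cross(rt,y)])
    return np.array(S)+along*u+lat*v+up*w-M@ct, M
G=R.from_quat([.642,.642,-.296,.296]).as_matrix()   # grasp attitude
RT=G.T@[0,0,1]
CIN=G.T@(np.array([.4638,.2365,.050])-[.4638,.2362,.048])
def state(n,rt,ct):
    S,psi=SEAT[n]; psi=np.radians(psi); a=np.radians(20)
    u=np.array([np.cos(psi)*np.cos(a),np.sin(psi)*np.cos(a),np.sin(a)]); v=np.array([-np.sin(psi),np.cos(psi),0]); w=np.cross(u,v); B=np.array([u,v,w])
    o=get_obs(); A=R.from_quat(o["tool_rot"]).as_matrix()
    print("centre in seat mm",(B@(o["position"]+A@ct-S)*1000).round(1),"axis in seat",(B@A@rt).round(3),"F",o["ft_force"].round(1),"units u,-w in tool",(A.T@u*.0125/.001).round(2)/1000,(-A.T@w*12.5).round(2)/1000)
E
python3 -c "
from h import *
plan(*place('short',.0035,.07,0,RT,CIN)); state('short',RT,CIN); print(RT,CIN)"
```

```text
shift [ 1.804 -0.822  3.243] turn [-0.043  0.002  0.114] at [ 0.7481 -0.2146  0.3297]
centre in seat mm [265.7 107.8 180.1] axis in seat [0.984 0.179 0.009] F [-0.4 -0.4 -2. ] units u,-w in tool [-0.00933 -0.00223 -0.00801] [-0.00802 -0.00081  0.00956]
[-0.7604626   0.         -0.64938173] [-0.00132611  0.         -0.0015269 ]
```

```bash
I="python3 -m inch"
$I '[0.22,-0.1,0.4,-0.02,0,0.057, 0.45,-0.2,0.81,-0.043,0.002,0.114, 0.45,-0.2,0.81,-0.043,0.002,0.114, 0.45,-0.2,0.81,-0.043,0.002,0.114]'
$I '[0.22,-0.1,0.4,0,0,0, 0.45,-0.2,0.81,0,0,0]'
$I '[0.22,-0.1,0.4,0,0,0, 0.45,-0.2,0.81,0,0,0, 0.45,-0.2,0.81,0,0,0, 0.45,-0.2,0.81,0,0,0, 0.45,-0.2,0.81,0,0,0]'
python3 -c "
from h import *
plan(*place('short',.0035,.04,0,RT,CIN)); state('short',RT,CIN); print(get_obs()['q'].round(2))"
```

```text
time: 13.45
position: [0.6922, -0.2414, 0.2772]
tool_rot: [0.007, 0.983, 0.004, -0.183]
ft_force: [0.3, 0.1, -2.0]
grip_width: 0.0302
grip_force: 39.8
time: 13.62
position: [0.6427, -0.2565, 0.2349]
tool_rot: [0.005, 0.985, -0.001, -0.173]
ft_force: [1.0, -1.1, -3.6]
grip_width: 0.0308
grip_force: 39.8
time: 14.03
position: [0.5851, -0.2721, 0.1853]
tool_rot: [0.006, 0.984, 0.0, -0.176]
ft_force: [0.6, -0.7, -2.7]
grip_width: 0.0303
grip_force: 39.8
shift [ 0.091 -0.599  1.06 ] turn [-0.001  0.002 -0.   ] at [ 0.5851 -0.2721  0.1853]
centre in seat mm [63.8 48.  99.9] axis in seat [1.    0.001 0.003] F [ 0.6 -0.7 -2.7] units u,-w in tool [-9.53e-03 -1.00e-05 -8.08e-03] [-8.08e-03  2.00e-05  9.53e-03]
[-0.53  0.76  1.19 -0.17  1.51 -2.05]
```

```bash
I="python3 -m inch"
$I '[0.02,-0.15,0.26,0,0,0, 0.045,-0.3,0.53,0,0,0, 0.07,-0.45,0.8,0,0,0, 0.09,-0.6,1,0,0,0, 0.09,-0.6,1,0,0,0, 0.09,-0.6,1,0,0,0, 0.09,-0.6,1,0,0,0]'
python3 - <<'E'
from h import *
plan(*place('short',.0035,.012,0,RT,CIN)); state('short',RT,CIN)
for n,(x,y) in dict(wrist=(120,0),side=(300,220)).items():
    im=camera(n)[:,:,::-1]; cv2.imwrite(f"pics/p1{n}.png",im)
a=cv2.imread("pics/p1wrist.png")[60:360,120:520]; b=cv2.imread("pics/p1side.png")[180:330,290:440]
cv2.imwrite("pics/p1.png",np.hstack([a,cv2.resize(b,(300,300),interpolation=2)]))
E
```

```text
time: 14.62
position: [0.55, -0.3189, 0.1125]
tool_rot: [0.006, 0.984, 0.0, -0.177]
ft_force: [0.4, -0.7, -1.9]
grip_width: 0.0311
grip_force: 39.8
shift [-0.225 -0.009  0.322] turn [-0.001  0.001  0.   ] at [ 0.55   -0.3189  0.1125]
centre in seat mm [ 6.5  0.7 43.3] axis in seat [1.    0.001 0.002] F [ 0.4 -0.7 -1.9] units u,-w in tool [-9.52e-03 -1.00e-05 -8.10e-03] [-8.10e-03  1.00e-05  9.52e-03]
```

View pics/p1.png

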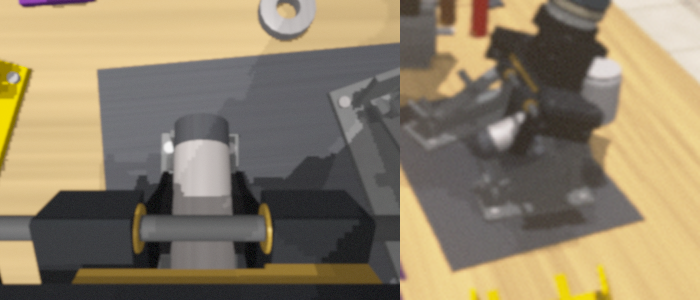

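The cylinder (x≈174–230 in the crop) is centred over the short cradle's base (162–238). I'll lower it near, then in small steps while watching the force.

```bash
I="python3 -m inch"
$I '[-0.05,0,0.08,0,0,0, -0.11,0,0.16,0,0,0, -0.17,-0.01,0.24,0,0,0, -0.22,-0.01,0.32,0,0,0, -0.22,-0.01,0.32,0,0,0, -0.22,-0.01,0.32,0,0,0]'
python3 -c "
from h import *
state('short',RT,CIN)"
$I '[-0.016,0,0.019,0,0,0, -0.032,0,0.038,0,0,0, -0.048,0,0.057,0,0,0, -0.048,0,0.057,0,0,0, -0.048,0,0.057,0,0,0]' | grep -E "pos|ft"
python3 -c "
from h import *
state('short',RT,CIN)"
```

```text
time: 15.22
position: [0.5545, -0.3192, 0.0793]
tool_rot: [0.006, 0.984, 0.002, -0.18]
ft_force: [-0.7, -0.2, -2.4]
grip_width: 0.0305
grip_force: 39.8
centre in seat mm [-0.6  0.5 10.6] axis in seat [ 1.    -0.001 -0.004] F [-0.7 -0.2 -2.4] units u,-w in tool [-9.48e-03  1.00e-05 -8.15e-03] [-8.15e-03 -3.00e-05  9.48e-03]
position: [0.5565, -0.3194, 0.0746]
ft_force: [0.4, 0.2, -2.9]
centre in seat mm [-0.3  0.3  5.5] axis in seat [ 1.    -0.001 -0.003] F [ 0.4  0.2 -2.9] units u,-w in tool [-9.48e-03  1.00e-05 -8.14e-03] [-8.14e-03 -2.00e-05  9.48e-03]
```

```bash
I="python3 -m inch"
$I '[-0.016,0,-0.014,0,0,0, -0.033,0,-0.028,0,0,0, -0.049,0,-0.01,0,0,0, -0.049,0,-0.01,0,0,0, -0.049,0,-0.01,0,0,0]' | grep -E "pos|ft"
python3 -c "
from h import *
state('short',RT,CIN)"
$I '[-0.008,0,0.01,0,0,0, -0.016,0,0.019,0,0,0, -0.016,0,0.019,0,0,0, -0.016,0,0.019,0,0,0]' | grep -E "pos|ft"
python3 -c "
from h import *
state('short',RT,CIN)"
```

```text
position: [0.5606, -0.3194, 0.0739]
ft_force: [0.5, 0.9, -2.5]
centre in seat mm [3.3 0.4 3.5] axis in seat [ 1.    -0.001 -0.003] F [ 0.5  0.9 -2.5] units u,-w in tool [-9.48e-03  1.00e-05 -8.14e-03] [-8.14e-03 -2.00e-05  9.48e-03]
position: [0.5611, -0.32, 0.0725]
ft_force: [-0.9, -1.8, -0.5]
centre in seat mm [ 3.2 -0.2  2. ] axis in seat [ 1.    -0.001 -0.003] F [-0.9 -1.8 -0.5] units u,-w in tool [-9.48e-03  1.00e-05 -8.14e-03] [-8.14e-03 -1.00e-05  9.48e-03]
```

```bash
I="python3 -m inch"
$I '[-0.008,0,0.01,0,0,0, -0.008,0,0.01,0,0,0, -0.008,0,0.01,0,0,0]' | grep -E "ft"
python3 -c "
from h import *
state('short',RT,CIN)"
$I '[-0.008,0,0.01,0,0,0, -0.008,0,0.01,0,0,0, -0.008,0,0.01,0,0,0]' | grep -E "ft"
python3 -c "
from h import *
state('short',RT,CIN)"
```

```text
ft_force: [-2.8, -2.6, 1.4]
centre in seat mm [ 3.2 -0.4  1.1] axis in seat [ 1.    -0.    -0.003] F [-2.8 -2.6  1.4] units u,-w in tool [-0.00948  0.      -0.00814] [-0.00814 -0.       0.00948]
ft_force: [-4.1, -4.0, 5.5]
centre in seat mm [ 3.2 -0.5  0.5] axis in seat [ 1.    -0.    -0.003] F [-4.1 -4.   5.5] units u,-w in tool [-0.00948  0.      -0.00815] [-0.00815  0.       0.00948]
```

```bash
I="python3 -m inch"
$I '[0.008,-0.008,0.007,0,0,0, 0.016,-0.008,0.014,0,0,0, 0.016,-0.008,0.014,0,0,0]' | grep -E "ft"
$I '[0.01,0,0.008,0,0,0, 0.01,0,0.008,0,0,0, 0.01,0,0.008,0,0,0]' | grep -E "ft"
python3 -c "
from h import *
state('short',RT,CIN)"
```

```text
ft_force: [0.2, -3.8, 5.3]
ft_force: [0.7, -4.4, 5.1]
centre in seat mm [ 2.3 -1.3 -0.3] axis in seat [1.    0.    0.002] F [ 0.7 -4.4  5.1] units u,-w in tool [-0.00952 -0.      -0.0081 ] [-8.10e-03  1.00e-05  9.52e-03]
```

```bash
I="python3 -m inch"
$I '[0.01,0,0.008,0,0,0, 0.01,0,0.008,0,0,0, 0.01,0,0.008,0,0,0]' | grep -E "ft"
$I '[0.01,0,0.008,0,0,0, 0.01,0,0.008,0,0,0, 0.01,0,0.008,0,0,0]' | grep -E "ft"
$I '[0.01,0,0.008,0,0,0, 0.01,0,0.008,0,0,0, 0.01,0,0.008,0,0,0]' | grep -E "ft"
python3 -c "
from h import *
state('short',RT,CIN)"
```

```text
ft_force: [1.1, -3.6, 4.4]
ft_force: [3.2, -3.5, 5.3]
ft_force: [2.8, -4.0, 5.5]
centre in seat mm [-0.7 -1.4 -0.4] axis in seat [1.    0.001 0.002] F [ 2.8 -4.   5.5] units u,-w in tool [-9.52e-03 -1.00e-05 -8.10e-03] [-8.10e-03  1.00e-05  9.52e-03]
```

```bash
I="python3 -m inch"
$I '[0.01,0,0.008,0,0,0, 0.01,0,0.008,0,0,0, 0.01,0,0.008,0,0,0]' | grep -E "ft"
$I '[0.01,0,0.008,0,0,0, 0.01,0,0.008,0,0,0, 0.01,0,0.008,0,0,0]' | grep -E "ft"
python3 -c "
from h import *
state('short',RT,CIN)"
```

```text
ft_force: [4.6, -3.6, 5.6]
ft_force: [6.5, -3.9, 6.4]
centre in seat mm [-0.8 -1.4 -0.4] axis in seat [1.    0.001 0.006] F [ 6.5 -3.9  6.4] units u,-w in tool [-9.56e-03 -1.00e-05 -8.06e-03] [-8.06e-03  2.00e-05  9.56e-03]
```

Resting against the stop with light forces. Now I'll release and back off.

```bash
I="python3 -m inch"
$I '[0,0,0,0,0,0, 0,0,0,0,0,0, 0,0,0,0,0,0, 0,0,0,0,0,0, 0,0,0,0,0,0, 0,0,0,0,0,0, 0,0,0,0,0,0]' 56 | grep -E "ft|grip"
$I '[0,0,-0.1,0,0,0, 0,0,-0.25,0,0,0, 0,0,-0.5,0,0,0, 0,0,-0.75,0,0,0, 0,0,-1,0,0,0]' | grep -E "ft|pos"
$I '[0,0,-0.3,0,0,0, 0,0,-0.7,0,0,0, 0,0,-1,0,0,0]' | grep -E "ft|pos"
$I '[0,0.5,-0.5,0,0,0, 0,1,-1,0,0,0, 0,1,-1,0,0,0, 0,1,-1,0,0,0, 0,1,-1,0,0,0]' 87
python3 - <<'E'
from h import *
o=get_obs();print(o["q"].round(3)); plan([.5,.2,.42],G)
W=get_calibration("wrist"); np.save("w6T.npy",W["T"]); cv2.imwrite("pics/w6.png",camera("wrist")[:,:,::-1])
for t in ["cyl_in_center","short_cradle"]: print(t,[(round(d["conf"],2),np.array(d["bbox"]).astype(int)) for d in cut_out("wrist",t)])
E
```

```text
ft_force: [-1.3, -0.4, 0.0]
grip_width: 0.0556
grip_force: 0.0
position: [0.5835, -0.3207, 0.1447]
ft_force: [-0.2, 0.0, -0.3]
position: [0.6123, -0.3212, 0.2213]
ft_force: [0.6, -0.5, 0.5]
time: 20.3
position: [0.6414, -0.2403, 0.2956]
tool_rot: [0.005, 0.984, 0.0, -0.177]
ft_force: [0.2, -0.9, -0.5]
grip_width: 0.0811
grip_force: 0.0
[-0.458  0.729  0.939 -0.156  1.793 -2.029]
shift [ 2.25   5.484 -0.832] turn [ 0.263 -0.604  1.012] at [ 0.6414 -0.2403  0.2956]
cyl_in_center []
short_cradle [(0.9, array([242, 134, 295, 238])), (0.81, array([135,   0, 208,  67])), (0.6, array([ 64,  84, 172, 196]))]
```

```bash
I="python3 -m inch"
$I '[0.2,0.5,-0.15,0,0,0, 0.4,1,-0.3,0,0,0]' | grep pos
$I '[0.2,0.5,-0.15,0,0,0, 0.4,1,-0.3,0,0,0]' | grep pos
$I '[0.2,0.5,-0.15,0,0,0, 0.4,1,-0.3,0,0,0]' | grep pos
$I '[0,0.5,0,0.015,-0.033,0.056, 0,1,0,0.03,-0.066,0.112, 0,1,0,0.045,-0.1,0.168, 0,1,0,0.06,-0.133,0.224, 0,1,0,0.075,-0.166,0.28, 0,1,0,0.09,-0.2,0.336, 0,1,0,0.105,-0.233,0.392, 0,1,0,0.12,-0.27,0.45, 0,1,0,0.131,-0.302,0.506, 0,1,0,0.131,-0.302,0.506]' | grep pos
python3 -c "
from h import *
print(get_obs()['q'].round(3)); plan([.56,.3,.42],G)"
```

```text
position: [0.6192, -0.169, 0.3204]
position: [0.6004, -0.0922, 0.3542]
position: [0.5815, -0.0171, 0.3863]
position: [0.5822, 0.0628, 0.3853]
[ 0.087  0.391  1.318 -0.358  1.479 -0.683]
shift [ 2.014  1.708 -1.444] turn [ 0.126 -0.306  0.507] at [0.5822 0.0628 0.3853]
```

```bash
I="python3 -m inch"
$I '[0.35,0.3,-0.25,0,0,0, 0.67,0.57,-0.48,0,0,0]' | grep pos
$I '[0.35,0.3,-0.25,0,0,0, 0.67,0.57,-0.48,0,0,0]' | grep pos
$I '[0.35,0.3,-0.25,0.015,-0.033,0.056, 0.67,0.57,-0.48,0.03,-0.066,0.112, 0.67,0.57,-0.48,0.045,-0.1,0.168, 0.67,0.57,-0.48,0.06,-0.133,0.224, 0.67,0.57,-0.48,0.075,-0.166,0.28, 0.67,0.57,-0.48,0.09,-0.2,0.336, 0.67,0.57,-0.48,0.105,-0.233,0.392, 0.67,0.57,-0.48,0.12,-0.27,0.45, 0.67,0.57,-0.48,0.126,-0.306,0.507, 0.67,0.57,-0.48,0.126,-0.306,0.507, 0.67,0.57,-0.48,0.126,-0.306,0.507]' | grep pos
python3 -c "
from h import *
print(get_obs()['q'].round(3)); plan([.5875,.415,.26],G)"
```

```text
position: [0.5763, 0.14, 0.3974]
position: [0.569, 0.221, 0.4095]
position: [0.5621, 0.2991, 0.4197]
[ 0.595  0.674  0.937 -0.757  1.981  0.441]
shift [2.458 0.328 0.196] turn [ 0.    -0.     0.003] at [0.5621 0.2991 0.4197]
```

```bash
I="python3 -m inch"
$I '[0.4,0.05,0.03,0,0,0, 0.82,0.11,0.065,0,0,0]' | grep pos
$I '[0.4,0.05,0.03,0,0,0, 0.82,0.11,0.065,0,0,0]' | grep pos
$I '[0.4,0.05,0.03,0,0,0, 0.82,0.11,0.065,0,0,0, 0.82,0.11,0.065,0,0,0, 0.82,0.11,0.065,0,0,0, 0.82,0.11,0.065,0,0,0]' | grep pos
python3 - <<'E'
from h import *
print(get_obs()['q'].round(3)); plan([.5875,.3748,.154],G)
W=get_calibration("wrist"); im=camera("wrist"); cv2.imwrite("pics/w7.png",im[:,:,::-1])
print(W["T"][:3,3])
print("expect base",proj(W,[.5875,.266,0]),"tip",proj(W,[.5875,.25,.154]))
for d in cut_out("wrist","cyl_out_center"):
    r=d["region"]; ys,xs=np.nonzero(r)
    if len(ys)==0: continue
    ym=ys.min()+8; c=xs[ys==ym]; print(round(d["conf"],2),np.array(d["bbox"]).round(), "row",ym,c.min(),c.max(), im[ys,xs].mean(0).round(), onz(W,(c.mean(),d["bbox"][1]),0).round(4))
E
```

```text
position: [0.5717, 0.3375, 0.3715]
position: [0.5802, 0.3768, 0.3155]
position: [0.589, 0.415, 0.2636]
[ 0.691  0.959  0.743 -0.693  1.974  0.59 ]
shift [ 0.714 -0.025  1.272] turn [ 0.002 -0.001 -0.001] at [0.589  0.415  0.2636]
[0.58886523 0.57597872 0.29044264]
expect base [319.7283605   91.61039433] tip [319.98952838 199.0453144 ]
0.77 [322. 126. 338. 198.] row 133 331 338 [105.  75.  53.] [0.611  0.1895 0.    ]
0.65 [309.  94. 334. 199.] row 99 308 330 [123. 117. 112.] [0.5865 0.2605 0.    ]
0.56 [345. 144. 364. 211.] row 153 343 361 [149.  46.  36.] [0.6446 0.1366 0.    ]
```

```bash
I="python3 -m inch"
$I '[0.17,0,0.32,0,0,0, 0.35,-0.012,0.65,0,0,0]' | grep pos
$I '[0.17,0,0.32,0,0,0, 0.35,-0.012,0.65,0,0,0, 0.35,-0.012,0.65,0,0,0]' | grep pos
$I '[0,0,0.3,0,0,0, 0,0,0.65,0,0,0, 0,0,1,0,0,0, 0,0,1,0,0,0, 0,0,1,0,0,0]' | grep pos
python3 - <<'E'
from h import *
print(get_obs()['q'].round(3)); plan([.587,.2503,.050],G)
W=get_calibration("wrist"); im=camera("wrist"); cv2.imwrite("pics/w8.png",im[:,:,::-1])
for d in cut_out("wrist","cyl_out_center"):
    r=d["region"]; ys,xs=np.nonzero(r)
    if len(ys)==0: continue
    ym=ys.min()+20; c=xs[ys==ym]; print(round(d["conf"],2),np.array(d["bbox"]).round(), "row",ym,c.min(),c.max(), im[ys,xs].mean(0).round(), onz(W,(c.mean(),d["bbox"][1]),0).round(4))
E
```

```text
position: [0.5895, 0.3952, 0.2126]
position: [0.5852, 0.3695, 0.1489]
position: [0.5881, 0.3118, 0.1023]
[ 0.59   1.018  1.081 -0.686  1.605  0.774]
shift [-0.004 -0.018  1.009] turn [ 0.002 -0.001 -0.002] at [0.5881 0.3118 0.1023]
0.94 [331. 187. 354. 308.] row 208 339 348 [91. 62. 40.] [0.6116 0.1976 0.    ]
0.85 [300. 152. 342. 331.] row 171 301 337 [115. 110. 108.] [0.5865 0.2654 0.    ]
0.69 [356. 208. 385. 309.] row 226 355 379 [137.  35.  28.] [0.6453 0.1349 0.    ]
```

```bash
I="python3 -m inch"
$I '[0,-0.02,0.15,0,0,0, 0,-0.02,0.3,0,0,0, 0,-0.02,0.45,0,0,0, 0,-0.02,0.6,0,0,0, 0,-0.02,0.75,0,0,0, 0,-0.02,0.9,0,0,0, 0,-0.02,1,0,0,0, 0,-0.02,1,0,0,0, 0,-0.02,1,0,0,0]' | grep -E "pos|ft"
python3 - <<'E'
from h import *
o=get_obs();W=get_calibration("wrist"); im=camera("wrist"); print(o["position"],o["tool_rot"])
for d in cut_out("wrist","cyl_out_center"):
    r=d["region"]; ys,xs=np.nonzero(r)
    if len(ys)==0: continue
    ym=ys.min()+15; c=xs[ys==ym]; print(round(d["conf"],2),np.array(d["bbox"]).round(),c.min(),c.max(), im[ys,xs].mean(0).round(), onz(W,(c.mean(),d["bbox"][1]),0).round(4))
E
$I '[0,0,0,0,0,0, 0,0,0,0,0,0, 0,0,0,0,0,0, 0,0,0,0,0,0, 0,0,0,0,0,0, 0,0,0,0,0,0, 0,0,0,0,0,0, 0,0,0,0,0,0, 0,0,0,0,0,0, 0,0,0,0,0,0]' 0 40
```

```text
position: [0.5858, 0.251, 0.0474]
ft_force: [-0.5, -0.4, -0.0]
[0.5858085  0.25095525 0.04741014] [ 0.64226893  0.64211897 -0.29484468  0.29705298]
0.93 [349. 220. 367. 328.] 351 361 [91. 62. 39.] [0.6136 0.1908 0.    ]
0.8 [290. 177. 356. 346.] 296 348 [124. 119. 116.] [ 0.5862  0.2665 -0.    ]
0.7 [364. 240. 407. 332.] 365 390 [136.  27.  21.] [0.6427 0.1247 0.    ]
time: 26.5
position: [0.5862, 0.2516, 0.048]
tool_rot: [0.642, 0.642, -0.294, 0.297]
ft_force: [1.0, -0.1, 0.4]
grip_width: 0.0307
grip_force: 40.0
```

Gripped the rod-out cylinder. I'll retract and retrace the path over to the long cradle.

```bash
I="python3 -m inch"
$I '[0,0,-0.1,0,0,0, 0,0,-0.3,0,0,0, 0,0,-0.55,0,0,0, 0,0,-0.8,0,0,0, 0,0,-1,0,0,0]' | grep -E "pos|ft"
$I '[0,0,-0.3,0,0,0, 0,0,-0.6,0,0,0, 0,0,-0.9,0,0,0, 0,0,-1,0,0,0]' | grep pos
$I '[-0.25,0,-0.25,0,0,0, -0.5,0,-0.5,0,0,0, -0.75,0,-0.75,0,0,0, -1,0,-1,0,0,0, -1,0,-1,0,0,0]' | grep pos
$I '[-0.25,0,0,0,0,0, -0.5,0,0.1,0,0,0, -0.75,0,0.2,0,0,0, -1,0,0.3,0,0,0, -1,0,0.3,0,0,0]' | grep pos
sed -i 's/least_squares(g,\[.56,-.2,0,0,.071\])/least_squares(g,[.56,-.2,0,0,.071],loss="soft_l1",f_scale=.5)/' fit.py; python3 fit.py
cat >> h.py <<'E'
G2=R.from_quat([.642,.642,-.2945,.297]).as_matrix(); RT2=G2.T@[0,0,1]
COUT=G2.T@np.array([0,-.0011,.0023])
E
python3 -c "
from h import *
plan(*place('long',.01,.25,0,RT2,COUT))
print(get_obs()['q'])"
```

```text
position: [0.5853, 0.3142, 0.1001]
ft_force: [0.6, 0.6, -3.7]
position: [0.5854, 0.3769, 0.1538]
position: [0.5863, 0.3832, 0.2711]
position: [0.5848, 0.3081, 0.3106]
short base [ 0.5768 -0.3202] yaw -0.764934514668166 seat [np.float64(0.5605333385991768), np.float64(-0.3199635183634146), np.float64(0.06956102277648361)] off -0.016292868086379447 res px [ 0.9 -1.3  0.1  0.5 -0.3  0.1  0.2 -0.1 -0.3 -0.1  0.8  1.2 -1.8 -0.6]
short base [ 0.5769 -0.32  ] yaw -0.8614502357387034 seat [np.float64(0.5611529374732324), np.float64(-0.31973202330359185), np.float64(0.07099999613574283)] off -0.01570779603061861 res px [ 1.1 -1.2  0.1  0.6 -0.3  0.1  0.1 -0.2 -0.3 -0.1  0.5  1.3 -1.9 -0.4]
long base [ 0.5459 -0.1375] yaw 18.67898476420496 seat [np.float64(0.5104802255102993), np.float64(-0.14947976441674835), np.float64(0.06207917108684035)] off -0.037347984847940836 res px [-0.1 -0.7 -0.3  1.   0.4 -0.4 -1.4  1.9  4.9 -3.8 -0.1  0.4]
long base [ 0.5472 -0.1397] yaw 17.992868159702216 seat [np.float64(0.5136791945953971), np.float64(-0.15061541556062794), np.float64(0.0709999833889892)] off -0.035252205133240774 res px [-0.9 -0.5 -2.5  1.4  0.7 -1.9 -0.4  0.6  4.5 -3.   0.2  1.4]
shift [-3.907 -1.803  4.604] turn [-0.313  0.527 -1.215] at [0.5848 0.3081 0.3106]
[ 0.58879957  0.79041902  0.99087568 -0.71975818  1.85154305  0.56488867]
```

```bash
I="python3 -m inch"
$I '[-0.3,0,-0.05,0,0,0, -0.5,0,-0.1,-0.016,0.026,-0.06, -0.7,0,-0.15,-0.032,0.052,-0.12, -0.9,0,-0.19,-0.048,0.08,-0.18, -1,0,-0.19,-0.064,0.106,-0.245, -1,0,-0.19,-0.08,0.132,-0.305, -1,0,-0.19,-0.094,0.158,-0.365, -1,0,-0.19,-0.11,0.185,-0.425, -1,0,-0.19,-0.125,0.211,-0.486, -1,0,-0.19,-0.141,0.238,-0.547, -1,0,-0.19,-0.157,0.264,-0.608, -1,0,-0.19,-0.157,0.264,-0.608, -1,0,-0.19,-0.157,0.264,-0.608]' | grep -E "pos|grip_w"
sed -i 's/"long":(\[.5146,-.1505,.0705\],17.9)/"long":([.514,-.1505,.0705],18.2)/' h.py
python3 -c "
from h import *
plan(*place('long',.01,.25,0,RT2,COUT))
print(get_obs()['q'])"
```

```text
position: [0.5842, 0.2707, 0.3789]
grip_width: 0.0308
shift [-1.124 -5.021  2.936] turn [-0.156  0.262 -0.61 ] at [0.5842 0.2707 0.3789]
[ 0.42254459  0.53525138  1.1028001  -0.37566023  1.64712519 -0.56008505]
```

```bash
I="python3 -m inch"
$I '[-0.05,-0.15,0,-0.016,0.026,-0.06, -0.1,-0.3,0,-0.032,0.052,-0.12, -0.15,-0.4,0,-0.048,0.08,-0.18, -0.2,-0.5,0,-0.064,0.106,-0.245, -0.22,-0.6,0,-0.08,0.132,-0.305, -0.22,-0.7,0,-0.094,0.158,-0.365, -0.22,-0.8,0,-0.11,0.185,-0.425, -0.22,-0.9,0,-0.125,0.211,-0.486, -0.22,-1,0,-0.141,0.238,-0.547, -0.22,-1,0,-0.156,0.262,-0.61, -0.22,-1,0,-0.156,0.262,-0.61, -0.22,-1,0,-0.156,0.262,-0.61]' | grep -E "pos|grip_w"
python3 -c "
from h import *
plan(*place('long',.01,.20,0,RT2,COUT))
print(get_obs()['q'])"
```

```text
position: [0.5546, 0.2009, 0.4078]
grip_width: 0.0309
shift [ 1.808 -4.02   2.624] turn [-0.001 -0.     0.   ] at [0.5546 0.2009 0.4078]
[ 0.1811503   0.51257732  1.05628119 -0.05024658  1.92777164 -1.7138487 ]
```

```bash
I="python3 -m inch"
$I '[0.2,-0.5,0.1,0,0,0, 0.4,-1,0.2,0,0,0]' | grep pos
$I '[0.2,-0.5,0.2,0,0,0, 0.4,-1,0.5,0,0,0]' | grep pos
$I '[0.25,-0.5,0.4,0,0,0, 0.5,-1,0.9,0,0,0]' | grep pos
$I '[0.25,-0.5,0.4,0,0,0, 0.5,-1,0.9,0,0,0, 0.5,-1,0.9,0,0,0, 0.5,-1,0.9,0,0,0, 0.5,-1,0.9,0,0,0]' | grep -E "pos|grip_w"
python3 -c "
from h import *
plan(*place('long',.0035,.07,0,RT2,COUT)); state('long',RT2,COUT)
print(get_obs()['q'])"
```

```text
position: [0.5459, 0.1194, 0.4048]
position: [0.5321, 0.0383, 0.3838]
position: [0.5069, -0.0317, 0.3451]
position: [0.4716, -0.1261, 0.2906]
grip_width: 0.0308
shift [-0.781 -0.46   1.747] turn [0.001 0.    0.   ] at [ 0.4716 -0.1261  0.2906]
centre in seat mm [ 46.9  36.4 216.9] axis in seat [ 1.    -0.001  0.   ] F [ 0.8  1.  -2.5] units u,-w in tool [-9.50e-03  5.00e-05 -8.12e-03] [-8.12e-03 -2.00e-05  9.50e-03]
[-0.36254806  0.42735071  1.5296148  -0.22033269  1.4723809  -2.19455495]
```

```bash
I="python3 -m inch"
$I '[-0.13,-0.08,0.29,0,0,0, -0.26,-0.16,0.58,0,0,0, -0.39,-0.23,0.87,0,0,0]' | grep pos
$I '[-0.13,-0.08,0.29,0,0,0, -0.26,-0.16,0.58,0,0,0, -0.39,-0.23,0.87,0,0,0, -0.39,-0.23,0.87,0,0,0, -0.39,-0.23,0.87,0,0,0]' | grep -E "pos|grip_w"
$I '[-0.08,0,0.1,0,0,0, -0.16,0,0.19,0,0,0, -0.24,0,0.285,0,0,0, -0.24,0,0.285,0,0,0, -0.24,0,0.285,0,0,0, -0.24,0,0.285,0,0,0]' | grep -E "pos|grip_w"
python3 - <<'E'
from h import *
plan(*place('long',.0045,.012,0,RT2,COUT)); state('long',RT2,COUT)
a=camera("wrist")[60:360,120:520,::-1]; b=camera("scene")[130:290,180:340,::-1]; c=camera("side")[180:330,280:430,::-1]
z=np.zeros((600,800,3),np.uint8); z[:450,:600]=cv2.resize(a,(600,450),interpolation=2)
z[:300,500:]=cv2.resize(b,(300,300),interpolation=2); z[300:,500:]=cv2.resize(c,(300,300),interpolation=2); cv2.imwrite("pics/p2.png",z)
E
```

```text
position: [0.485, -0.1407, 0.2158]
position: [0.4938, -0.1561, 0.1389]
grip_width: 0.031
position: [0.503, -0.1543, 0.1113]
grip_width: 0.0308
shift [-0.229  0.001  0.284] turn [-0.     0.001  0.003] at [ 0.503  -0.1543  0.1113]
centre in seat mm [ 5.3 -0.2 41.2] axis in seat [1.    0.003 0.002] F [-0.4  1.7 -3.4] units u,-w in tool [-0.00952 -0.      -0.00811] [-8.11e-03 -3.00e-05  9.52e-03]
```

View pics/p2.png

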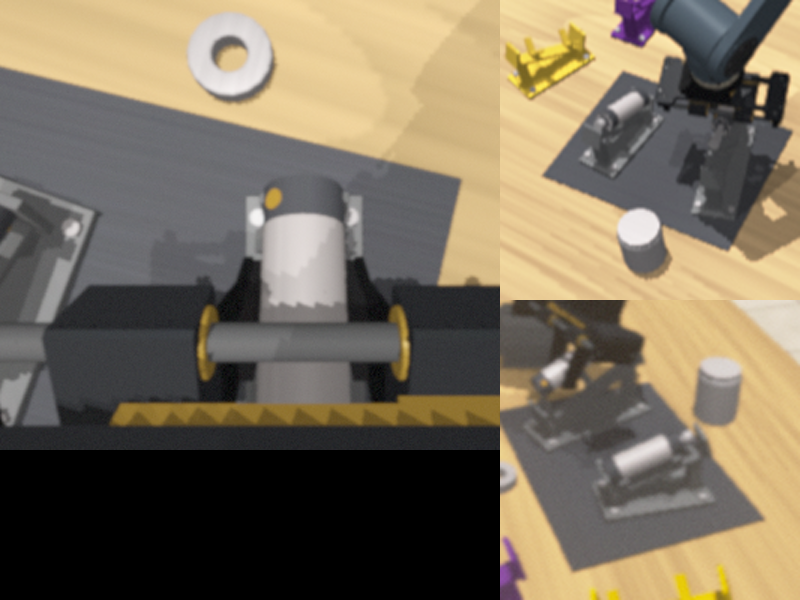

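The rod-in cylinder lies properly in the short cradle, low end home. The rod-out one (262–345) is centred over the long base (246–362). Lowering.

```bash
I="python3 -m inch"
$I '[-0.05,0,0.07,0,0,0, -0.11,0,0.14,0,0,0, -0.17,0,0.21,0,0,0, -0.22,0,0.28,0,0,0, -0.22,0,0.28,0,0,0, -0.22,0,0.28,0,0,0]' | grep -E "ft"
python3 -c "
from h import *
state('long',RT2,COUT)"
$I '[-0.016,0,0.019,0,0,0, -0.032,0,0.038,0,0,0, -0.048,0,0.057,0,0,0, -0.048,0,0.057,0,0,0, -0.048,0,0.057,0,0,0]' | grep -E "ft"
python3 -c "
from h import *
state('long',RT2,COUT)"
```

```text
ft_force: [-0.1, -0.8, -2.7]
centre in seat mm [ 3.5  0.3 11.8] axis in seat [1.    0.003 0.   ] F [-0.1 -0.8 -2.7] units u,-w in tool [-0.0095   0.      -0.00812] [-8.12e-03 -4.00e-05  9.50e-03]
ft_force: [-0.3, -0.6, -3.9]
centre in seat mm [ 4.  -0.1  6.6] axis in seat [1.    0.003 0.002] F [-0.3 -0.6 -3.9] units u,-w in tool [-0.00952 -0.      -0.00811] [-8.11e-03 -3.00e-05  9.52e-03]
```

```bash
I="python3 -m inch"
$I '[-0.008,0,0.01,0,0,0, -0.016,0,0.019,0,0,0, -0.024,0,0.029,0,0,0, -0.024,0,0.029,0,0,0]' | grep -E "ft"
$I '[-0.008,0,0.01,0,0,0, -0.016,0,0.019,0,0,0, -0.016,0,0.019,0,0,0]' | grep -E "ft"
python3 -c "
from h import *
state('long',RT2,COUT)"
```

```text
ft_force: [-0.3, 1.0, -2.3]
ft_force: [-2.4, 2.2, 2.7]
centre in seat mm [3.6 0.4 2.6] axis in seat [ 1.     0.003 -0.   ] F [-2.4  2.2  2.7] units u,-w in tool [-0.0095   0.      -0.00813] [-8.13e-03 -4.00e-05  9.50e-03]
```

```bash
I="python3 -m inch"
$I '[-0.008,0.006,0.01,0,0,0, -0.008,0.006,0.01,0,0,0, -0.008,0.006,0.01,0,0,0]' | grep -E "ft"
$I '[0.01,0,0.008,0,0,0, 0.02,0,0.016,0,0,0, 0.02,0,0.016,0,0,0]' | grep -E "ft"
python3 -c "
from h import *
state('long',RT2,COUT)"
$I '[0.01,0,0.008,0,0,0, 0.01,0,0.008,0,0,0, 0.01,0,0.008,0,0,0]' | grep -E "ft"
python3 -c "
from h import *
state('long',RT2,COUT)"
```

```text
ft_force: [-2.7, 0.9, 9.0]
ft_force: [0.5, 4.7, 12.1]
centre in seat mm [3.5 0.5 2.4] axis in seat [1.    0.003 0.003] F [ 0.5  4.7 12.1] units u,-w in tool [-0.00953 -0.      -0.00809] [-8.09e-03 -2.00e-05  9.53e-03]
ft_force: [0.1, 5.3, 12.4]
centre in seat mm [3.3 0.6 2.4] axis in seat [1.    0.004 0.005] F [ 0.1  5.3 12.4] units u,-w in tool [-0.00954 -0.      -0.00808] [-8.08e-03 -1.00e-05  9.54e-03]
```

```bash
I="python3 -m inch"
$I '[0.008,0,-0.01,0,0,0, 0.008,0,-0.01,0,0,0, 0.008,0,-0.01,0,0,0]' | grep -E "ft"
python3 -c "
from h import *
state('long',RT2,COUT)"
$I '[0.02,0,0.016,0,0,0, 0.02,0,0.016,0,0,0, 0.02,0,0.016,0,0,0]' | grep -E "ft"
python3 -c "
from h import *
state('long',RT2,COUT)"
```

```text
ft_force: [2.0, 4.7, 9.0]
centre in seat mm [2.7 0.5 2.4] axis in seat [1.    0.004 0.005] F [2.  4.7 9. ] units u,-w in tool [-9.54e-03 -1.00e-05 -8.08e-03] [-8.08e-03 -2.00e-05  9.54e-03]
ft_force: [0.0, 4.7, 8.3]
centre in seat mm [0.3 0.6 2.4] axis in seat [1.    0.004 0.004] F [0.  4.7 8.3] units u,-w in tool [-9.53e-03 -1.00e-05 -8.08e-03] [-8.08e-03 -2.00e-05  9.53e-03]
```

```bash
I="python3 -m inch"
$I '[0.01,0,0.008,0,0,0, 0.01,0,0.008,0,0,0, 0.01,0,0.008,0,0,0]' | grep -E "ft"
$I '[0.01,0,0.008,0,0,0, 0.01,0,0.008,0,0,0, 0.01,0,0.008,0,0,0]' | grep -E "ft"
python3 -c "
from h import *
state('long',RT2,COUT)"
$I '[0.01,0,0.008,0,0,0, 0.01,0,0.008,0,0,0, 0.01,0,0.008,0,0,0]' | grep -E "ft"
python3 -c "
from h import *
state('long',RT2,COUT)"
```

```text
ft_force: [2.4, 3.8, 7.7]
ft_force: [0.9, 4.7, 7.3]
centre in seat mm [-1.6  0.6  2.4] axis in seat [1.    0.004 0.004] F [0.9 4.7 7.3] units u,-w in tool [-0.00954 -0.      -0.00808] [-8.08e-03 -2.00e-05  9.54e-03]
ft_force: [1.3, 4.5, 7.5]
centre in seat mm [-2.7  0.6  2.4] axis in seat [1.    0.004 0.004] F [1.3 4.5 7.5] units u,-w in tool [-0.00954 -0.      -0.00808] [-8.08e-03 -2.00e-05  9.54e-03]
```

```bash
I="python3 -m inch"
$I '[0.01,0,0.008,0,0,0, 0.01,0,0.008,0,0,0, 0.01,0,0.008,0,0,0]' | grep -E "ft"
$I '[0.01,0,0.008,0,0,0, 0.01,0,0.008,0,0,0, 0.01,0,0.008,0,0,0]' | grep -E "ft"
python3 -c "
from h import *
state('long',RT2,COUT)"
$I '[0.01,0,0.008,0,0,0, 0.01,0,0.008,0,0,0, 0.01,0,0.008,0,0,0]' | grep -E "ft"
python3 -c "
from h import *
state('long',RT2,COUT)"
```

```text
ft_force: [2.7, 4.8, 7.8]
ft_force: [3.6, 5.8, 10.0]
centre in seat mm [-3.3  0.5  2.4] axis in seat [1.    0.003 0.007] F [ 3.6  5.8 10. ] units u,-w in tool [-0.00956 -0.      -0.00805] [-8.05e-03 -1.00e-05  9.56e-03]
ft_force: [5.2, 8.4, 11.8]
centre in seat mm [-3.4  0.5  2.4] axis in seat [1.    0.003 0.009] F [ 5.2  8.4 11.8] units u,-w in tool [-0.00958 -0.      -0.00803] [-0.00803 -0.       0.00958]
```

Stop reached: motion stalled and the along-slope force is rising. I'll ease back by 2 mm of command, release and retract.

```bash
I="python3 -m inch"
$I '[-0.02,0,-0.016,0,0,0, -0.02,0,-0.016,0,0,0, -0.02,0,-0.016,0,0,0]' | grep -E "ft"
python3 -c "
from h import *
state('long',RT2,COUT)"
$I '[0,0,0,0,0,0, 0,0,0,0,0,0, 0,0,0,0,0,0, 0,0,0,0,0,0, 0,0,0,0,0,0, 0,0,0,0,0,0, 0,0,0,0,0,0]' 56 | grep -E "ft|grip"
$I '[0,0,-0.1,0,0,0, 0,0,-0.25,0,0,0, 0,0,-0.5,0,0,0, 0,0,-0.75,0,0,0, 0,0,-1,0,0,0]' | grep -E "ft|pos"
$I '[0,0,-0.3,0,0,0, 0,0,-0.7,0,0,0, 0,0,-1,0,0,0]' | grep -E "ft|pos"
$I '[-0.2,-0.2,-0.3,0,0,0, -0.5,-0.5,-0.5,0,0,0, -0.8,-0.8,-0.8,0,0,0, -1,-0.8,-0.8,0,0,0]' | grep -E "ft|pos"
$I '[-0.5,0,0,0,0,0, -1,0,0,0,0,0, -1,0,0,0,0,0, -1,0,0,0,0,0, -1,0,0,0,0,0]' | grep -E "time|pos"
python3 - <<'E'
from h import *
W=get_calibration("wrist"); im=camera("wrist"); cv2.imwrite("pics/w9.png",im[:,:,::-1]); print(W["T"][:3,3])
a=np.radians(20)
for t in ["cyl_in_center","cyl_out_center"]:
    print(t,[(round(d["conf"],2),np.array(d["bbox"]).astype(int)) for d in cut_out("wrist",t)])
for n,L in (("short",67),("long",104)):
    S,p=SEAT[n]; p=np.radians(p); u=np.array([np.cos(p)*np.cos(a),np.sin(p)*np.cos(a),np.sin(a)])
    print(n,[proj(W,np.array(S)+k*u/1000).round(0) for k in (-50,0,50,L)])
E
```

```text
ft_force: [2.0, 5.3, 8.5]
centre in seat mm [-3.3  0.5  2.4] axis in seat [1.    0.004 0.005] F [2.  5.3 8.5] units u,-w in tool [-0.00954 -0.      -0.00808] [-8.08e-03 -2.00e-05  9.54e-03]
ft_force: [0.2, 0.2, -0.2]
grip_width: 0.0556
grip_force: 0.0
position: [0.533, -0.1439, 0.1469]
ft_force: [0.1, 0.2, 0.1]
position: [0.5603, -0.1353, 0.2233]
ft_force: [0.2, -0.8, -0.2]
position: [0.6772, -0.1699, 0.2574]
ft_force: [-0.6, -0.7, 1.3]
time: 38.9
position: [0.7424, -0.1422, 0.2243]
[ 0.71499192 -0.15163614  0.38424021]
cyl_in_center [(0.8, array([181,   0, 249,  78]))]
cyl_out_center [(0.92, array([521, 216, 630, 250])), (0.76, array([361,   0, 400, 119])), (0.65, array([572, 193, 640, 226]))]
short [array([240.,   6.]), array([221.,  33.]), array([200.,  64.]), array([193.,  76.])]
long [array([375.,  11.]), array([378.,  41.]), array([382.,  75.]), array([386., 117.])]
```

Both cylinders' masks match the expected projections in their seats, with the tips agreeing to 2 px. Handing in.

```bash
python3 -c "
from rig import *
print(hand_in())"
```

```text
the job is handed in; nothing more can be done
None
```

I handed the job in at about 39 s: the rod-in cylinder is in the short cradle and the rod-out one in the long cradle, both against their low stops by force feel and by the last wrist picture; no verdict came back.

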